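# Empty the sample hopper and put the mounts away

## Task

Slide the steel pan under the outlet of the sample hopper, pull the gate by its orange handle so that all the resin pucks run down into the pan, and push the gate fully shut again. Then bring the pan with the pucks in it back onto its round mat, and from there put every puck flat into the storage slot of its own colour; the grey slot stays empty. Leave the other things on the bench where they are.

Things in the scene. Friction and masses are not known exactly. Their poses are not given: they have to be found in the camera images.
- hopper: fixed aluminium hopper on a white foot plate. Origin on the worktop straight below the gate; x points from the outlet to the back, y the way the gate is pulled. Its open slippery channel, 36 mm wide, slopes down at 26 degrees from the back (x 147 mm, top 0.22 m high) to the gate (floor 70 mm high) and over a 50 mm lip (edge 45 mm high, 40 mm free below). The pucks lie behind the gate in one row, some two high, and slide out by themselves
- drop_spot (a point): point on the worktop, 110 mm before the gate and 60 mm before the lip, over which the pan's centre belongs so that the pucks fall into it; axes as the hopper's
- gate (a joint): slide gate of the hopper, metres: 0 shut (stop), 0.055 fully open (stop); slides level along the hopper's +y, stays where it is left, friction about 2 N. Pucks cannot pass below about 0.03; pull it to the open stop
- gate_grip (a point): grip point on the gate's handle, an orange upright post 14 x 14 mm, standing free from 90 to 166 mm above the worktop, with a 20 mm round head on its uppermost 6 mm. This point is on the post's axis, 145 mm above the worktop, 90 mm to the +y side of the channel's middle when shut; it moves with the gate
- pan: loose round steel pan, slippery, about 0.5 kg: flat floor 62 mm in radius, 4 mm thick; wall flares to a rim of 85 mm radius at 28 mm height. Origin: centre of its underside, z up. Handle: upright black block on its -x side, 87 to 123 mm from the centre, 18 mm wide along y, from the worktop to 55 mm height; pinch it across the 18 mm, 108 mm from the centre, and slide the pan on the worktop
- pan_mat: thin flat black rubber mat with a white ring, 210 mm across, lying fixed on the worktop: the pan's home. Origin at its centre. It has no noticeable step
- slot_red: red storage slot, fixed on a white board (six slots in two rows of three at 62 mm pitch; the board is 136 x 200 mm and 6 mm high): a square tray 50 x 50 mm outside with a square pocket 38 x 38 mm; pocket floor 3 mm and rim 7 mm above the origin, which is the centre of its underside; z up
- slot_yellow: yellow storage slot, fixed on a white board (six slots in two rows of three at 62 mm pitch; the board is 136 x 200 mm and 6 mm high): a square tray 50 x 50 mm outside with a square pocket 38 x 38 mm; pocket floor 3 mm and rim 7 mm above the origin, which is the centre of its underside; z up
- slot_green: green storage slot, fixed on a white board (six slots in two rows of three at 62 mm pitch; the board is 136 x 200 mm and 6 mm high): a square tray 50 x 50 mm outside with a square pocket 38 x 38 mm; pocket floor 3 mm and rim 7 mm above the origin, which is the centre of its underside; z up
- slot_blue: blue storage slot, fixed on a white board (six slots in two rows of three at 62 mm pitch; the board is 136 x 200 mm and 6 mm high): a square tray 50 x 50 mm outside with a square pocket 38 x 38 mm; pocket floor 3 mm and rim 7 mm above the origin, which is the centre of its underside; z up
- slot_white: white storage slot, fixed on a white board (six slots in two rows of three at 62 mm pitch; the board is 136 x 200 mm and 6 mm high): a square tray 50 x 50 mm outside with a square pocket 38 x 38 mm; pocket floor 3 mm and rim 7 mm above the origin, which is the centre of its underside; z up
- slot_grey: grey storage slot, same as the others; it belongs to no puck and stays empty
- puck_red: red resin sample mount: a puck of 30 mm diameter and 16 mm height, both edges bevelled by 4 mm (an upright band 8 mm high is left round the middle), 30 g, origin at its centre, z along its axis (either face may be up)
- puck_yellow: yellow resin sample mount: a puck of 30 mm diameter and 16 mm height, both edges bevelled by 4 mm (an upright band 8 mm high is left round the middle), 30 g, origin at its centre, z along its axis (either face may be up)
- puck_green: green resin sample mount: a puck of 30 mm diameter and 16 mm height, both edges bevelled by 4 mm (an upright band 8 mm high is left round the middle), 30 g, origin at its centre, z along its axis (either face may be up)
- puck_blue: blue resin sample mount: a puck of 30 mm diameter and 16 mm height, both edges bevelled by 4 mm (an upright band 8 mm high is left round the middle), 30 g, origin at its centre, z along its axis (either face may be up); absent in some starts
- puck_white: white resin sample mount: a puck of 30 mm diameter and 16 mm height, both edges bevelled by 4 mm (an upright band 8 mm high is left round the middle), 30 g, origin at its centre, z along its axis (either face may be up); absent in some starts
- bottle_acid: bystander: plastic bottle with red cap, 118 mm high; origin at the centre of its underside
- bottle_buffer: bystander: plastic bottle with blue cap, 112 mm high; origin at the centre of its underside
- bottle_amber: bystander: small brown bottle with dark cap, 105 mm high; origin at the centre of its underside
- petri_0: bystander: closed petri dish, 94 mm across, 16 mm high; origin at the centre of its underside
- timer: bystander: white bench timer, 62 x 66 x 18 mm; origin at the centre of its underside
- marker_black: bystander: black felt marker lying down, 136 mm long; origin at the centre of its underside
- marker_red: bystander: red felt marker lying down, 136 mm long; origin at the centre of its underside

How it is judged:
On the way, in this order (a step that is already met when the one before it is completed fails the run):
1. the pan stands under the outlet, its centre within 25 mm of the drop spot, with the gate still shut and the pan released (horizontal distance between pan and drop_spot below 0.025 m and height (world z) of pan below 0.006 m and value of joint gate below 0.005 m and contact force between the fingers and pan below 0.5 N), for 0.2 s.
2. the gate is being pulled open (past 15 mm) with the pan before the hopper (value of joint gate above 0.015 m and horizontal distance between pan and drop_spot below 0.09 m).
3. every puck has come down into the pan (horizontal distance between each of puck_red, puck_yellow, puck_green, puck_blue, puck_white and pan below 0.08 m and height (world z) of each of puck_red, puck_yellow, puck_green, puck_blue, puck_white below 0.048 m), for 0.2 s.
4. the gate is pushed fully shut (within 4 mm) with the pucks in the pan (all of step 3 and value of joint gate below 0.004 m), for 0.2 s.
5. the pan with the pucks is back on its mat, its centre within 40 mm of the mat's (all of step 4 and horizontal distance between pan and pan_mat below 0.04 m), for 0.2 s.
At the end, for the whole second after the job is handed in: Every puck lies flat and at rest on the floor of the slot of its own colour (centre within 12 mm of the slot's), the gate is shut within 4 mm, and the pan stands flat on the worktop with its centre within 40 mm of the mat's centre (value of joint gate below 0.004 m and horizontal distance between pan and pan_mat below 0.04 m and height (world z) of pan below 0.006 m and angle between pan's own z axis and vertical below 0.15 rad and horizontal distance between puck_red and slot_red below 0.012 m and z of puck_red in the frame of slot_red between 0.007 and 0.0145 m and angle between the z axis of puck_red and the z axis of slot_red, either way round below 0.15 rad and linear speed of each of puck_red, puck_yellow, puck_green, puck_blue, puck_white below 0.03 m/s and horizontal distance between puck_yellow and slot_yellow below 0.012 m and z of puck_yellow in the frame of slot_yellow between 0.007 and 0.0145 m and angle between the z axis of puck_yellow and the z axis of slot_yellow, either way round below 0.15 rad and horizontal distance between puck_green and slot_green below 0.012 m and z of puck_green in the frame of slot_green between 0.007 and 0.0145 m and angle between the z axis of puck_green and the z axis of slot_green, either way round below 0.15 rad and horizontal distance between puck_blue and slot_blue below 0.012 m and z of puck_blue in the frame of slot_blue between 0.007 and 0.0145 m and angle between the z axis of puck_blue and the z axis of slot_blue, either way round below 0.15 rad and horizontal distance between puck_white and slot_white below 0.012 m and z of puck_white in the frame of slot_white between 0.007 and 0.0145 m and angle between the z axis of puck_white and the z axis of slot_white, either way round below 0.15 rad); the robot touches nothing.
It fails at once if a bystander is pushed more than 100 mm away or a bottle is tipped over (distance of any of bottle_acid, bottle_buffer, bottle_amber, petri_0, timer, marker_black, marker_red from where it was at the start of the episode above 0.1 m or angle between any of bottle_acid, bottle_buffer, bottle_amber's own z axis and vertical above 0.6 rad).
Of puck_blue, puck_white only 1 to 2 are there at a start; the rules pass over those that are not, and their reading is None.
At some moment in a run one of pan may be knocked a few centimetres aside while the robot is not near it.
Once in a run the grip may slacken for a moment while it holds something.
It also fails if it takes over 210 s, if anything falls off the work surface, if the arm or the gripper's body presses on something with over 40 N, if the wrist force passes 120 N, or if a joint passes its speed limit or range.

## Robot

A 7-joint arm with a two-finger parallel gripper is mounted at the origin on a cart in front of the work surface, level with it; the furniture and walls round the work are solid. World frame = base frame: x ahead of the robot, y to its left, z up, the work surface at z = 0. Lengths are in m, angles in rad, forces in N, time in s.
With the tool pointing down it reaches from about 0.4 to 0.875 m from the base axis. Payload 6.5 kg.
Tool frame: the origin (TCP) lies between the finger pads; the fingertips stand 19 mm ahead of it and the grasp point (between the pads) is the TCP (arm.tips_ahead is the distance from the TCP to the fingertips, in m); z points along the fingers, y is the line along which they close (so a half turn about z gives the same grasp; the last joint's range is limited). The gripper opens to 85 mm and grips with 20 to 120 N. Pads are 22 mm wide; open, the fingers measure 114 mm over their backs; the gripper's body (76 mm by 85 mm) begins 54 mm behind the grasp point. The pads swing forward as they close: fully open they stand 13 mm farther back than shut.
Start: joints at [-1.388, 0.536, -0.004, 1.538, 0.003, 1.067, -0.071], TCP at [0.16, 0.63, 0.25] pointing down, gripper open.
Joint ranges: [-2.7, 2.7], [-0.37, 2.16], [-1.27, 1.26], [0.24, 2.4], [-1.31, 4.45], [0.19, 1.91], [-2.76, 2.76]. Speed limits (rad/s): [2.39, 2.39, 3.14, 3.14, 3.14, 3.14, 3.14].

## Interface

Orientations are given as a unit quaternion [w, x, y, z].
In Python, from bench import telemetry, vision, arm gives the robot as it stands.
- The arm moves only by the tool carry_out, never from a script. Its argument "moves" is a list of rows, each an object of numbers: "dx", "dy", "dz": the shift along the tool's x, y, z in mm; "roll": the turn about the tool's z in rad. A call has exactly 8 rows; each row is the pose to reach, as a shift and turn from the pose commanded when the call began, along the tool's axes at that moment; what a row does not reach only later rows make up. A row lasts 1/10 s, in which the tool goes at most 50 mm and 8.59 degrees, less where a joint would pass 70% of its speed; a pose out of reach is approached as far as the arm can. A call with a gripper value outside its range is refused whole. "gripper" is the finger opening in mm, from 0 to 85.4, set as the call begins (left out, the last holds). The fingers move at their own pace and stop on an object; "squeeze" is the grip in N (left out, the last holds). Time passes only in rows, so rows that repeat a pose let the fingers close, or fill a call up. It gives the time, the measured TCP pose, the force, the opening and the grip force at its end, in the units of the state.
- telemetry.get_state(): the state, without advancing time (a new reading comes with each control period).
- vision.read_camera(name): name is "scene" or "top" or "wrist"; returns the picture (400x640x3 uint8, blue, green, red); there is no depth.
- vision.camera_params(name): a dict with "intrinsics" (3x3 intrinsics, pixels), "k1" (the pictures are not rectified: a ray, as slopes to the right and down, at radius r is drawn at 1 + k1 r^2 times it, then the intrinsics apply), "T" (4x4, takes a point from camera to world coordinates); the wrist camera has in their place "hand_eye" (4x4, takes a point from camera to tool coordinates, whose origin is the TCP and whose axes are the flange's). Camera axes: x right, y down, z forward; pixel columns grow to the right and rows downward; lengths in m; the calibration is good to about 2 mm. A picture is of the moment at which its call begins: read the wrist's pose just before it. camera_params takes no time and is no camera call.
- arm.job_done(): hands the job in; it is judged then, once.
The state is a dict: "clock": time; "joints": joint angles; "joint_vel": joint speeds; "tau": joint torques, N m; "eef_pos": TCP position; "ee_rot": TCP orientation; "contact_force": force on the tool from outside, world axes, zero at the start; "moment": the same for the moment, N m; "grip_width": finger opening in m; "grip_force": force on a finger pad.
Only numpy, scipy, OpenCV 4.12 (cv2) and the standard library are available. Lean on these libraries where they do the work, as an engineer would, in place of code of your own. Each camera call takes 0.05 s, during which the arm holds its last target. There are 200 camera calls.

## Working session

There is one attempt and no reset: what is moved stays moved. The work goes in short steps, Python scripts to look and compute and a tool call to move; the robot and the scene stay as the last step left them, time stands still between calls to the robot, and variables do not carry over. Pictures are saved under pics/ and viewed, at most 14 in all, crops included, and the job is handed in when it is done.

Besides the shell and the picture viewer there is one more tool, called after "Call:" as name([rows], argument=value, ...), one row to a line, values as JSON. carry_out: Moves the arm, as the interface text tells. Its arguments: {"type":"object","properties":{"moves":{"type":"array"},"gripper":{"type":"number"},"squeeze":{"type":"number"}},"required":["moves"]}

```bash
mkdir -p pics; cat > h.py <<'E'
import numpy as np,cv2
from bench import telemetry,vision,arm
from scipy.spatial.transform import Rotation as R
def ray(cp,T,u,v):
    K=np.array(cp["intrinsics"]);k=cp["k1"]
    d=np.array([(u-K[0,2])/K[0,0],(v-K[1,2])/K[1,1]]);s=d.copy()
    for _ in range(20): s=d/(1+k*(s@s))
    T=np.array(T);return T[:3,3],T[:3,:3]@np.array([s[0],s[1],1])
def tcpT(st):
    q=st["ee_rot"];T=np.eye(4);T[:3,:3]=R.from_quat([q[1],q[2],q[3],q[0]]).as_matrix();T[:3,3]=st["eef_pos"];return T
def camT(name,st=None):
    cp=vision.camera_params(name)
    if "T" in cp: return cp,np.array(cp["T"])
    return cp,tcpT(st)@np.array(cp["hand_eye"])
def hit(name,u,v,z=0,st=None):
    cp,T=camT(name,st);o,d=ray(cp,T,u,v);return o+d*(z-o[2])/d[2]
def proj(name,p,st=None):
    cp,T=camT(name,st);q=np.linalg.inv(T)@np.append(p,1);s=q[:2]/q[2];s=s*(1+cp["k1"]*(s@s))
    K=np.array(cp["intrinsics"]);return K[0,0]*s[0]+K[0,2],K[1,1]*s[1]+K[1,2]
E
python3 - <<'E'
from h import *
st=telemetry.get_state();print(st["clock"],st["eef_pos"],st["ee_rot"])
for n in("scene","top"):
    im=vision.read_camera(n);cv2.imwrite(f"pics/{n}0.png",cv2.resize(im,(800,500),interpolation=cv2.INTER_CUBIC));cv2.imwrite(f"{n}0.png",im)
    print(n,np.round(camT(n)[1],3).tolist())
E
```

```text
0.0 [0.15994546 0.62937736 0.24939826] [-3.96719426e-05  1.24043751e-01  9.92276350e-01 -8.89189536e-04]
scene [[-0.508, -0.576, 0.641, -0.324], [-0.861, 0.323, -0.393, 0.497], [0.019, -0.751, -0.66, 0.996], [0.0, 0.0, 0.0, 1.0]]
top [[-0.028, -0.998, 0.051, 0.445], [-1.0, 0.028, -0.003, -0.027], [0.002, -0.051, -0.999, 1.321], [0.0, 0.0, 0.0, 1.0]]
```

View pics/top0.png

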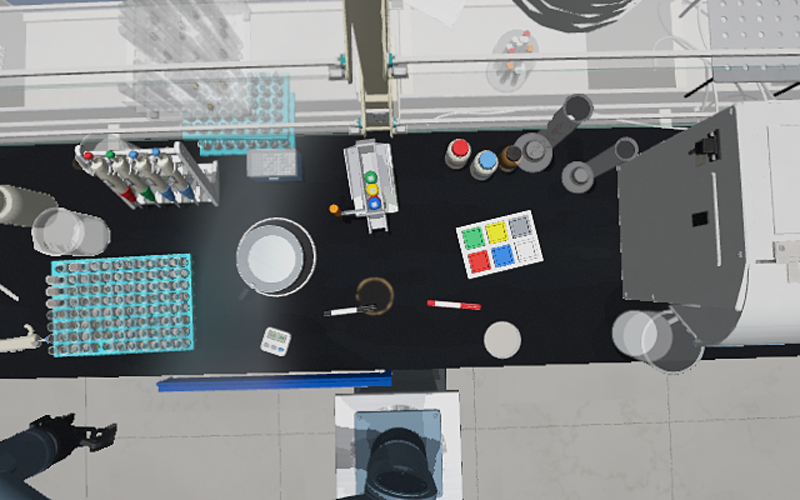

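View pics/scene0.png

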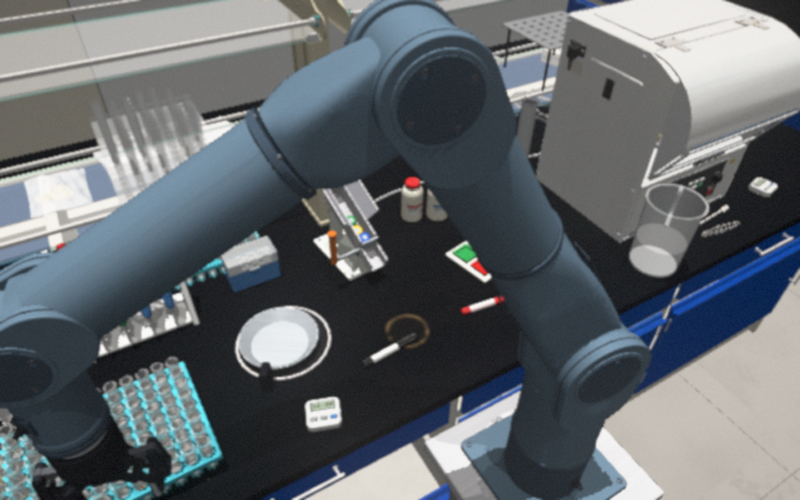

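The top view shows the pan at about (271,260) in 800-scale pixels, the hopper outlet at (377,228), the orange handle at (335,209), the slot board around (500,244), and red/green/yellow/blue/white pucks to check (green 370,177; yellow 372,190; blue 375,203).

```bash
python3 - <<'E'
import cv2
im=cv2.imread("top0.png")
cv2.imwrite("pics/a.png",cv2.resize(im[100:250,180:340],None,fx=4,fy=4,interpolation=cv2.INTER_CUBIC)[:600])
cv2.imwrite("pics/b.png",cv2.resize(im[100:230,340:450],None,fx=4.5,fy=4.5,interpolation=cv2.INTER_CUBIC))
E
```

```text
(no output)
```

View pics/a.png

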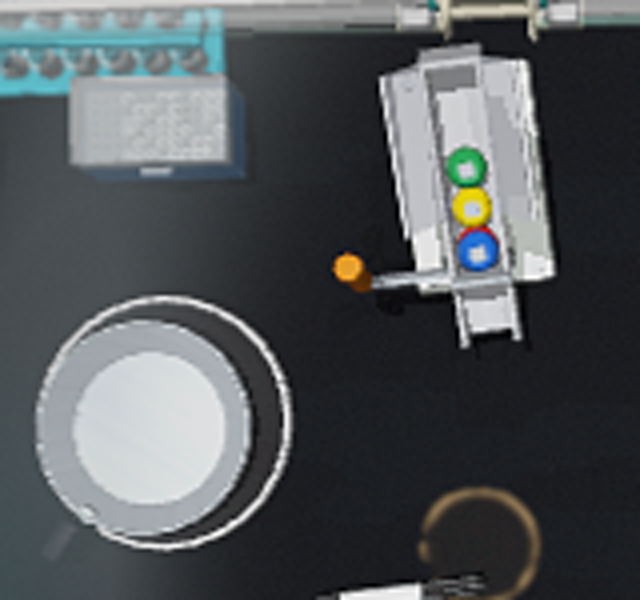

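View pics/b.png

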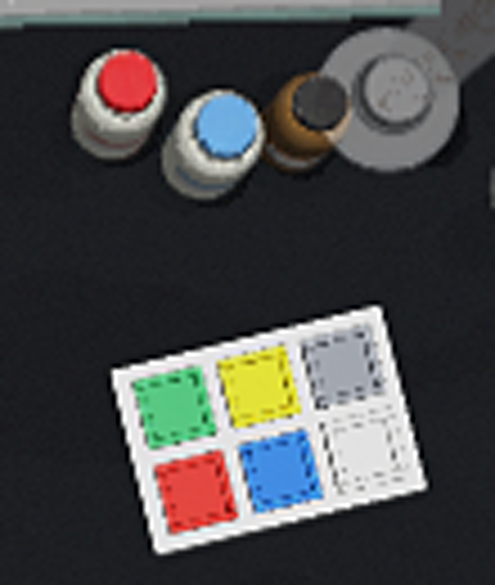

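```bash
cat > m.py <<'E'
from h import *
A=lambda c,r,z:hit("top",180+(c+.5)/4-.5,100+(r+.5)/4-.5,z)
B=lambda c,r,z:hit("top",340+(c+.5)/4.5-.5,100+(r+.5)/4.5-.5,z)
np.set_printoptions(precision=4,suppress=True)
print("panfloor",A(150,428,.004),"rim",A(144,428,.028),"mat",A(165.5,421.5,0),"handle",A(60,541,.055))
P=A(349,267,.166);L=A(492,332,.045);print("post",P,"lip",L)
v=(L-P)[:2];yaw=np.arctan2(v[1],v[0])-np.arctan2(-.09,-.05);c,s=np.cos(yaw),np.sin(yaw)
print("dist",np.linalg.norm(v),"vs",np.hypot(.05,.09),"yaw",yaw)
O=P[:2]-.09*np.array([-s,c]);print("origin",O,"drop",O-.11*np.array([c,s]))
def H(x,y,z):
    p=proj("top",[O[0]+c*x-s*y,O[1]+s*x+c*y,z]);return ((p[0]-180)*4,(p[1]-100)*4)
for q in((-.05,.018,.045),(-.05,-.018,.045),(0,.018,.07),(0,-.018,.07),(0.147,.018,.22),(.147,-.018,.22)):print(q,np.round(H(*q)))
X=[]
for n,cc,r in(("green",174,406),("yellow",260,386),("grey",343,366),("red",196,491),("blue",281,471),("white",362,454)):
    p=B(cc,r,.013);X.append(p[:2]);print(n,p)
# fit grid
G=np.array([(i,-j) for i in(1,0) for j in range(3)])*.062;X=np.array(X)
g=G-G.mean(0);x=X-X.mean(0);th=np.arctan2((g[:,0]*x[:,1]-g[:,1]*x[:,0]).sum(),(g*x).sum())
Rm=np.array([[np.cos(th),-np.sin(th)],[np.sin(th),np.cos(th)]]);F=g@Rm.T+X.mean(0);print("th",th);print(F);print(F-X)
E
python3 m.py
```

```text
panfloor [0.5017 0.3111 0.004 ] rim [0.5008 0.3097 0.028 ] mat [0.5068 0.2995 0.    ] handle [0.4145 0.3689 0.055 ]
post [0.6047 0.127  0.166 ] lip [0.5673 0.0327 0.045 ]
dist 0.1013918620334991 vs 0.10295630140987 yaw 0.12975835853741846
origin [0.6163 0.0377] drop [0.5072 0.0235]
(-0.05, 0.018, 0.045) [470. 335.]
(-0.05, -0.018, 0.045) [515. 328.]
(0, 0.018, 0.07) [457. 268.]
(0, -0.018, 0.07) [504. 260.]
(0.147, 0.018, 0.22) [409.  26.]
(0.147, -0.018, 0.22) [461.  18.]
green [ 0.5405 -0.2067  0.013 ]
yellow [ 0.5531 -0.2684  0.013 ]
grey [ 0.5657 -0.3281  0.013 ]
red [ 0.4798 -0.2202  0.013 ]
blue [ 0.4922 -0.281   0.013 ]
white [ 0.5027 -0.3391  0.013 ]
th 0.19771486260805518
[[ 0.5405 -0.207 ]
 [ 0.5527 -0.2678]
 [ 0.5649 -0.3286]
 [ 0.4797 -0.2192]
 [ 0.4919 -0.28  ]
 [ 0.5041 -0.3408]]
[[ 0.     -0.0003]
 [-0.0003  0.0006]
 [-0.0008 -0.0005]
 [-0.      0.001 ]
 [-0.0003  0.001 ]
 [ 0.0014 -0.0017]]
```

```bash
cat >> h.py <<'E'
def plan(*wps):
    """wps: (x,y,z,angle_deg of tool y line or None); prints dx,dy,dz(mm),roll per call, starting from measured pose"""
    T=tcpT(telemetry.get_state());
    a=np.arctan2(T[1,1],T[0,1]);p=T[:3,3].copy();print("at",np.round(p,4),"ydir",round(np.degrees(a),1),"j7",round(telemetry.get_state()["joints"][6],2))
    Rm=T[:3,:3]
    for w in wps:
        b=a if w[3] is None else np.radians(w[3]);t=(b-a+np.pi/2)%np.pi-np.pi/2
        d=Rm.T@(np.array(w[:3])-p)*1000
        print(w,"-> d",np.round(d,1),"roll",round(-t,3));
        p=np.array(w[:3],float);a+=t;Rm=R.from_rotvec([0,0,t]).as_matrix()@Rm
E
python3 - <<'E'
from h import *
plan((.412,.371,.20,55.9),(.412,.371,.035,None))
for u,v in((325,313),(375,307),(427,303),(480,307),(278,341)):print(hit("top",u*.8,v*.8,.01))
E
```

```text
at [0.1599 0.6295 0.2495] ydir 75.8 j7 -0.07
(0.412, 0.371, 0.2, 55.9) -> d [-307.9 -188.4   49.8] roll 0.346
(0.412, 0.371, 0.035, None) -> d [  0.    0.3 165. ] roll -0.0
[0.35848703 0.17531476 0.01      ]
[0.37014239 0.04784735 0.01      ]
[ 0.37652485 -0.08462835  0.01      ]
[ 0.36248783 -0.21917849  0.01      ]
[0.2909673  0.29623418 0.01      ]
```

Call:
carry_out([
  {"dx": -39, "dy": -24, "dz": 6, "roll": 0.1},
  {"dx": -78, "dy": -48, "dz": 12, "roll": 0.2},
  {"dx": -117, "dy": -72, "dz": 18, "roll": 0.3},
  {"dx": -156, "dy": -95, "dz": 25, "roll": 0.346},
  {"dx": -195, "dy": -120, "dz": 32, "roll": 0.346},
  {"dx": -234, "dy": -143, "dz": 40, "roll": 0.346},
  {"dx": -271, "dy": -166, "dz": 45, "roll": 0.346},
  {"dx": -308, "dy": -188, "dz": 50, "roll": 0.346},
], gripper=60, squeeze=60)

```text
clock: 0.9
eef_pos: [0.4131, 0.3701, 0.1998]
ee_rot: [-0.0, 0.293, 0.956, -0.0]
contact_force: [0.7, 0.2, -0.1]
grip_width: 0.0599
grip_force: 0.0
```

```bash
python3 - <<'E'
from h import *
st=telemetry.get_state();im=vision.read_camera("wrist");cv2.imwrite("pics/w1.png",im)
plan((.4116,.371,.035,55.9))
print(proj("wrist",[.4116,.371,.055],st),proj("wrist",[.501,.3105,.004],st))
E
```

```text
at [0.4193 0.3627 0.1993] ydir 55.4 j7 0.24
(0.4116, 0.371, 0.035, 55.9) -> d [ 11.9   2.9 164.2] roll -0.009
(np.float64(322.83592316873614), np.float64(193.8352625544992)) (np.float64(323.0866385548615), np.float64(277.633898670341))
```

View pics/w1.png

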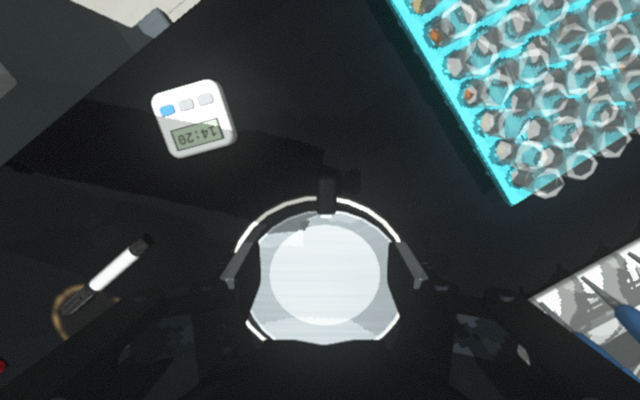

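The wrist view shows the handle at (327,195), 4 px from the prediction; the estimate is good.

Call:
carry_out([
  {"dz": 30},
  {"dz": 60},
  {"dz": 90},
  {"dz": 120},
  {"dz": 145},
  {"dz": 160},
  {"dz": 165},
  {"dz": 165},
])

```text
schema error: expected keys dx, dy, dz, roll
```

Call:
carry_out([
  {"dz": 0},
  {"dz": 0},
  {"dz": 0},
  {"dz": 0},
  {"dz": 0},
  {"dz": 0},
  {"dz": 0},
  {"dz": 0},
], gripper=5)

```text
schema error: expected keys dx, dy, dz, roll
```

```bash
python3 - <<'E'
from h import *
c=np.array([.507,.025])
ang=np.radians(120);h=c+.108*np.array([np.cos(ang),np.sin(ang)])
st=telemetry.get_state();print(st["grip_width"],st["grip_force"],st["contact_force"])
plan((h[0],h[1],.035,30))
E
```

```text
0.060134071429304575 0.0 [ 5.07927638 -5.17218463 -0.43926999]
at [0.4193 0.3627 0.1993] ydir 55.4 j7 0.24
(np.float64(0.453), np.float64(0.11853074360871937), 0.035, 30) -> d [-165.6 -181.3  165.7] roll 0.443
```

Call:
carry_out([
  {"dx": 0, "dy": 0, "dz": 0, "roll": 0},
  {"dx": 0, "dy": 0, "dz": 30, "roll": 0},
  {"dx": 0, "dy": 0, "dz": 60, "roll": 0},
  {"dx": 0, "dy": 0, "dz": 90, "roll": 0},
  {"dx": 0, "dy": 0, "dz": 120, "roll": 0},
  {"dx": 0, "dy": 0, "dz": 145, "roll": 0},
  {"dx": 0, "dy": 0, "dz": 160, "roll": 0},
  {"dx": 0, "dy": 0, "dz": 165, "roll": 0},
])

```text
clock: 1.75
eef_pos: [0.4109, 0.3721, 0.0339]
ee_rot: [-0.001, 0.292, 0.956, -0.001]
contact_force: [-0.6, 0.3, -0.1]
grip_width: 0.06
grip_force: 0.0
```

Call:
carry_out([
  {"dx": 0, "dy": 0, "dz": 0, "roll": 0},
  {"dx": 0, "dy": 0, "dz": 0, "roll": 0},
  {"dx": 0, "dy": 0, "dz": 0, "roll": 0},
  {"dx": 0, "dy": 0, "dz": 0, "roll": 0},
  {"dx": 0, "dy": 0, "dz": 0, "roll": 0},
  {"dx": 0, "dy": 0, "dz": 0, "roll": 0},
  {"dx": 0, "dy": 0, "dz": 0, "roll": 0},
  {"dx": 0, "dy": 0, "dz": 0, "roll": 0},
], gripper=5)

```text
clock: 2.55
eef_pos: [0.4129, 0.3727, 0.0366]
ee_rot: [0.0, 0.293, 0.956, 0.001]
contact_force: [-0.9, -0.3, 7.0]
grip_width: 0.0175
grip_force: 59.3
```

```bash
python3 - <<'E'
from h import *
c=np.array([.507,.025])
ang=np.radians(120);h=c+.108*np.array([np.cos(ang),np.sin(ang)])
st=telemetry.get_state();print(st["grip_width"],st["grip_force"],st["contact_force"])
plan((h[0],h[1],.035,30))
E
```

```text
0.01754651909576417 59.25700664520264 [-0.88704626 -0.32106117  6.95074432]
at [0.4129 0.3727 0.0366] ydir 55.9 j7 0.26
(np.float64(0.453), np.float64(0.11853074360871937), 0.035, 30) -> d [-175.6 -188.     1.2] roll 0.452
```

Call:
carry_out([
  {"dx": -8, "dy": -8, "dz": 0, "roll": 0.02},
  {"dx": -20, "dy": -21, "dz": 0, "roll": 0.05},
  {"dx": -33, "dy": -35, "dz": 0, "roll": 0.085},
  {"dx": -45, "dy": -48, "dz": 0, "roll": 0.115},
  {"dx": -57, "dy": -61, "dz": 0, "roll": 0.145},
  {"dx": -68, "dy": -73, "dz": 0, "roll": 0.175},
  {"dx": -78, "dy": -84, "dz": 0, "roll": 0.2},
  {"dx": -88, "dy": -94, "dz": 0, "roll": 0.226},
])

```text
clock: 3.35
eef_pos: [0.4338, 0.2455, 0.0366]
ee_rot: [0.001, 0.399, 0.917, 0.002]
contact_force: [0.3, 4.4, 7.5]
grip_width: 0.0173
grip_force: 59.6
```

Call:
carry_out([
  {"dx": -15, "dy": -10, "dz": 0, "roll": 0.03},
  {"dx": -32, "dy": -21, "dz": 0, "roll": 0.065},
  {"dx": -50, "dy": -34, "dz": 0, "roll": 0.105},
  {"dx": -67, "dy": -45, "dz": 0, "roll": 0.14},
  {"dx": -83, "dy": -56, "dz": 0, "roll": 0.175},
  {"dx": -97, "dy": -65, "dz": 0, "roll": 0.205},
  {"dx": -106, "dy": -72, "dz": 0, "roll": 0.226},
  {"dx": -106, "dy": -72, "dz": 0, "roll": 0.226},
])

```text
clock: 4.15
eef_pos: [0.4537, 0.1161, 0.0365]
ee_rot: [0.001, 0.502, 0.865, 0.001]
contact_force: [1.7, -3.1, 11.1]
grip_width: 0.0171
grip_force: 60.2
```

```bash
python3 - <<'E'
from h import *
st=telemetry.get_state();print(st["grip_width"],st["grip_force"],st["contact_force"])
plan((.453,.1185,.035,30))
im=vision.read_camera("top");cv2.imwrite("pics/t2.png",cv2.resize(im[100:250,220:340],None,fx=4,fy=4,interpolation=cv2.INTER_CUBIC))
E
```

```text
0.017135958606432473 60.20013749599457 [ 1.73461053 -3.12788661 11.13630678]
at [0.4537 0.1161 0.0365] ydir 29.8 j7 0.37
(0.453, 0.1185, 0.035, 30) -> d [2.4 0.6 1.5] roll -0.004
```

View pics/t2.png

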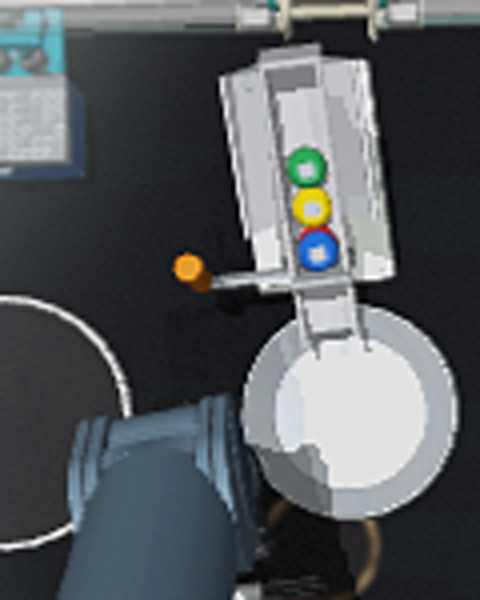

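The pan now stands below the lip: rim centre at (350,411), lip end centre at about (332,335) in the crop.

```bash
python3 - <<'E'
from h import *
f=lambda c,r,z:hit("top",220+(c+.5)/4-.5,100+(r+.5)/4-.5,z)
print(f(350,411.5,.028),f(352,413,.004),"lip",f(332,332,.045))
E
```

```text
[0.50573413 0.02093275 0.028     ] [0.50561428 0.02024495 0.004     ] lip [0.56731614 0.03270064 0.045     ]
```

Call:
carry_out([
  {"dx": 0, "dy": 0, "dz": 0, "roll": 0},
  {"dx": 0, "dy": 0, "dz": 0, "roll": 0},
  {"dx": 0, "dy": 0, "dz": 0, "roll": 0},
  {"dx": 0, "dy": 0, "dz": -15, "roll": 0},
  {"dx": 0, "dy": 0, "dz": -50, "roll": 0},
  {"dx": 0, "dy": 0, "dz": -100, "roll": 0},
  {"dx": 0, "dy": 0, "dz": -150, "roll": 0},
  {"dx": 0, "dy": 0, "dz": -205, "roll": 0},
], gripper=50)

```text
clock: 5.0
eef_pos: [0.4513, 0.1179, 0.237]
ee_rot: [-0.0, 0.5, 0.866, -0.0]
contact_force: [1.3, 0.5, -0.0]
grip_width: 0.0502
grip_force: 0.0
```

```bash
python3 - <<'E'
from h import *
plan((.605,.127,.24,97),(.605,.127,.145,97))
E
```

```text
at [0.4513 0.1179 0.237 ] ydir 30.0 j7 0.26
(0.605, 0.127, 0.24, 97) -> d [-69.  137.6  -3.1] roll -1.169
(0.605, 0.127, 0.145, 97) -> d [-0.   0.1 95. ] roll -0.0
```

Call:
carry_out([
  {"dx": -8, "dy": 17, "dz": -3, "roll": -0.146},
  {"dx": -17, "dy": 34, "dz": -3, "roll": -0.292},
  {"dx": -26, "dy": 52, "dz": -3, "roll": -0.438},
  {"dx": -35, "dy": 69, "dz": -3, "roll": -0.585},
  {"dx": -43, "dy": 86, "dz": -3, "roll": -0.731},
  {"dx": -52, "dy": 103, "dz": -3, "roll": -0.877},
  {"dx": -61, "dy": 122, "dz": -3, "roll": -1.023},
  {"dx": -69, "dy": 138, "dz": -3, "roll": -1.169},
])

```text
clock: 5.8
eef_pos: [0.6066, 0.1275, 0.2378]
ee_rot: [-0.0, -0.064, 0.998, -0.0]
contact_force: [0.5, -0.4, -0.4]
grip_width: 0.0501
grip_force: 0.0
```

Call:
carry_out([
  {"dx": 0, "dy": 0, "dz": 0, "roll": 0},
  {"dx": 0, "dy": 0, "dz": 0, "roll": 0},
  {"dx": 0, "dy": 0, "dz": 0, "roll": 0},
  {"dx": 0, "dy": 0, "dz": 0, "roll": 0},
  {"dx": 0, "dy": 0, "dz": 0, "roll": 0},
  {"dx": 0, "dy": 0, "dz": 0, "roll": 0},
  {"dx": 0, "dy": 0, "dz": 0, "roll": 0},
  {"dx": 0, "dy": 0, "dz": 0, "roll": 0},
])

```text
clock: 6.6
eef_pos: [0.606, 0.1275, 0.2384]
ee_rot: [0.0, -0.061, 0.998, -0.0]
contact_force: [-0.3, 0.0, 0.1]
grip_width: 0.0498
grip_force: 0.0
```

```bash
python3 - <<'E'
from h import *
st=telemetry.get_state();im=vision.read_camera("wrist");cv2.imwrite("pics/w2.png",im)
plan((.605,.127,.145,97))
print(proj("wrist",[.605,.127,.166],st),proj("wrist",[.5673,.0327,.045],st),proj("wrist",[.5057,.0205,.004],st))
E
```

```text
at [0.606  0.1275 0.2383] ydir 97.0 j7 1.44
(0.605, 0.127, 0.145, 97) -> d [ 1.1 -0.3 93.3] roll -0.0
(np.float64(321.105037364209), np.float64(220.49080649113588)) (np.float64(230.31104413391967), np.float64(133.05521739113797)) (np.float64(232.53589254217172), np.float64(69.98363448760679))
```

View pics/w2.png

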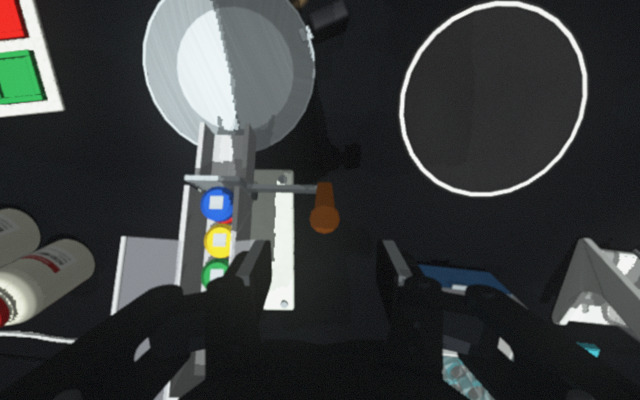

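The post head is at (324,218), predicted (321,220): aligned within ~1 mm; the lip edge centre sits over the pan.

Call:
carry_out([
  {"dx": 0, "dy": 1, "dz": 20, "roll": 0},
  {"dx": 1, "dy": 1, "dz": 40, "roll": 0},
  {"dx": 1, "dy": 1, "dz": 60, "roll": 0},
  {"dx": 1, "dy": 1, "dz": 75, "roll": 0},
  {"dx": 1, "dy": 1, "dz": 88, "roll": 0},
  {"dx": 1, "dy": 1, "dz": 93, "roll": 0},
  {"dx": 1, "dy": 1, "dz": 93, "roll": 0},
  {"dx": 1, "dy": 1, "dz": 93, "roll": 0},
])

```text
clock: 7.45
eef_pos: [0.6055, 0.1284, 0.1459]
ee_rot: [0.001, -0.061, 0.998, 0.0]
contact_force: [0.4, -0.7, 0.5]
grip_width: 0.0499
grip_force: 0.0
```

Call:
carry_out([
  {"dx": 0, "dy": 0, "dz": 0, "roll": 0},
  {"dx": 0, "dy": 0, "dz": 0, "roll": 0},
  {"dx": 0, "dy": 0, "dz": 0, "roll": 0},
  {"dx": 0, "dy": 0, "dz": 0, "roll": 0},
  {"dx": 0, "dy": 0, "dz": 0, "roll": 0},
  {"dx": 0, "dy": 0, "dz": 0, "roll": 0},
  {"dx": 0, "dy": 0, "dz": 0, "roll": 0},
  {"dx": 0, "dy": 0, "dz": 0, "roll": 0},
], gripper=3, squeeze=50)

```text
clock: 8.25
eef_pos: [0.6053, 0.1284, 0.146]
ee_rot: [0.0, -0.061, 0.998, 0.0]
contact_force: [-1.2, -1.0, 6.2]
grip_width: 0.0132
grip_force: 49.0
```

```bash
python3 - <<'E'
from h import *
st=telemetry.get_state();print(st["grip_width"],st["grip_force"],st["contact_force"])
p=st["eef_pos"];a=np.radians(97)
plan((p[0]+.057*np.cos(a),p[1]+.057*np.sin(a),p[2],None))
E
```

```text
0.01321839189368873 49.01527404785156 [-1.1863974  -0.95655833  6.24593739]
at [0.6053 0.1284 0.146 ] ydir 97.0 j7 1.44
(np.float64(0.5984006171795345), np.float64(0.18495246260157772), np.float64(0.14597506225107473), None) -> d [ 0. 57.  0.] roll -0.0
```

Call:
carry_out([
  {"dx": 0, "dy": 6, "dz": 0, "roll": 0},
  {"dx": 0, "dy": 14, "dz": 0, "roll": 0},
  {"dx": 0, "dy": 23, "dz": 0, "roll": 0},
  {"dx": 0, "dy": 32, "dz": 0, "roll": 0},
  {"dx": 0, "dy": 41, "dz": 0, "roll": 0},
  {"dx": 0, "dy": 49, "dz": 0, "roll": 0},
  {"dx": 0, "dy": 55, "dz": 0, "roll": 0},
  {"dx": 0, "dy": 57, "dz": 0, "roll": 0},
])

```text
clock: 9.05
eef_pos: [0.5997, 0.1828, 0.1459]
ee_rot: [0.001, -0.06, 0.998, -0.002]
contact_force: [4.8, -10.2, 7.1]
grip_width: 0.0132
grip_force: 50.0
```

Call:
carry_out([
  {"dx": 0, "dy": 0, "dz": 0, "roll": 0},
  {"dx": 0, "dy": 0, "dz": 0, "roll": 0},
  {"dx": 0, "dy": 0, "dz": 0, "roll": 0},
  {"dx": 0, "dy": 0, "dz": 0, "roll": 0},
  {"dx": 0, "dy": 0, "dz": 0, "roll": 0},
  {"dx": 0, "dy": 0, "dz": 0, "roll": 0},
  {"dx": 0, "dy": 0, "dz": 0, "roll": 0},
  {"dx": 0, "dy": 0, "dz": 0, "roll": 0},
])

```text
clock: 9.85
eef_pos: [0.5997, 0.1827, 0.1459]
ee_rot: [0.001, -0.06, 0.998, -0.001]
contact_force: [5.8, -6.5, 6.5]
grip_width: 0.0133
grip_force: 49.8
```

```bash
python3 - <<'E'
from h import *
st=telemetry.get_state();print(st["grip_width"],st["grip_force"],st["contact_force"],st["eef_pos"])
im=vision.read_camera("wrist");t=vision.read_camera("top")
cv2.imwrite("pics/w3.png",np.hstack([im[0:330,60:400],cv2.resize(t[120:230,220:340],(360,330))]))
E
```

```text
0.013255584390578366 49.77793514728546 [ 5.7618302  -6.46917896  6.4846948 ] [0.59973291 0.18266275 0.14594647]
```

View pics/w3.png

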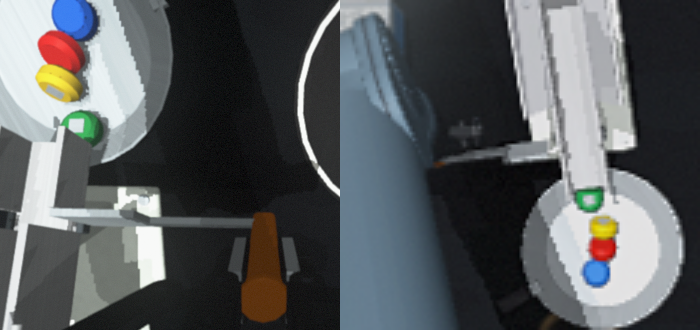

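Pucks blue (74,18), red (61,50), yellow (59,83) lie in the pan; green at (80,127) is next to the lip edge, so I triangulate its height.

```bash
python3 - <<'E'
from h import *
st=telemetry.get_state()
def tri(a,b):
    r=[ray(*camT("top"),*a),ray(*camT("wrist",st),*b)]
    (o1,d1),(o2,d2)=r;M=np.stack([d1,-d2],1);k=np.linalg.lstsq(M,o2-o1,rcond=None)[0]
    return o1+k[0]*d1,np.linalg.norm(o1+k[0]*d1-o2-k[1]*d2)
f=lambda x,y:(220+(x-340)/3,120+y/3)
for n,a,b in(("green",(588,199),(80,127)),("yellow",(603,227),(60,84)),("red",(602,249),(61,50)),("blue",(596,272),(74,18))):
    p,e=tri(f(*a),(60+b[0],b[1]));print(n,p,e,np.linalg.norm(p[:2]-[.5057,.0205]))
im=vision.read_camera("wrist");c=cv2.resize(im[0:200,50:250],None,fx=3,fy=3,interpolation=cv2.INTER_CUBIC);cv2.imwrite("pics/w4.png",c)
E
```

```text
green [0.55840057 0.03430699 0.01416927] 0.0011396543863802628 0.054479201328875695
yellow [0.52822498 0.01919873 0.0126327 ] 0.0009942691866611378 0.022562532278609382
red [0.50484026 0.02087427 0.01270825] 0.0001651013284923471 0.0009376758002942694
blue [0.48074298 0.02811617 0.0071283 ] 0.0004591870537550153 0.026093275027217026
```

View pics/w4.png

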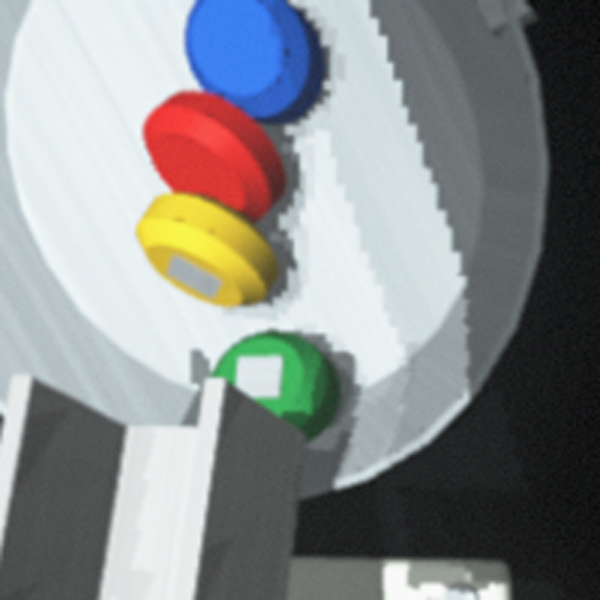

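All four pucks are in the pan (green z≈14 mm, red/yellow leaning on each other); no white puck exists here. Shutting the gate.

Call:
carry_out([
  {"dx": 0, "dy": -8, "dz": 0, "roll": 0},
  {"dx": 0, "dy": -17, "dz": 0, "roll": 0},
  {"dx": 0, "dy": -26, "dz": 0, "roll": 0},
  {"dx": 0, "dy": -35, "dz": 0, "roll": 0},
  {"dx": 0, "dy": -44, "dz": 0, "roll": 0},
  {"dx": 0, "dy": -52, "dz": 0, "roll": 0},
  {"dx": 0, "dy": -58, "dz": 0, "roll": 0},
  {"dx": 0, "dy": -60, "dz": 0, "roll": 0},
])

```text
clock: 10.8
eef_pos: [0.6054, 0.1277, 0.146]
ee_rot: [0.0, -0.062, 0.998, 0.002]
contact_force: [0.6, 5.5, 8.6]
grip_width: 0.0136
grip_force: 50.7
```

Call:
carry_out([
  {"dx": 0, "dy": 0, "dz": 0, "roll": 0},
  {"dx": 0, "dy": 0, "dz": 0, "roll": 0},
  {"dx": 0, "dy": 0, "dz": 0, "roll": 0},
  {"dx": 0, "dy": 0, "dz": 0, "roll": 0},
  {"dx": 0, "dy": 0, "dz": 0, "roll": 0},
  {"dx": 0, "dy": 1, "dz": 0, "roll": 0},
  {"dx": 0, "dy": 2, "dz": 0, "roll": 0},
  {"dx": 0, "dy": 2, "dz": 0, "roll": 0},
])

```text
clock: 11.6
eef_pos: [0.6054, 0.128, 0.1459]
ee_rot: [0.0, -0.061, 0.998, 0.0]
contact_force: [0.5, -0.7, 8.6]
grip_width: 0.0129
grip_force: 50.6
```

Call:
carry_out([
  {"dx": 0, "dy": 0, "dz": 0, "roll": 0},
  {"dx": 0, "dy": 0, "dz": 0, "roll": 0},
  {"dx": 0, "dy": 0, "dz": 0, "roll": 0},
  {"dx": 0, "dy": 0, "dz": -15, "roll": 0},
  {"dx": 0, "dy": 0, "dz": -35, "roll": 0},
  {"dx": 0, "dy": 0, "dz": -60, "roll": 0},
  {"dx": 0, "dy": 0, "dz": -90, "roll": 0},
  {"dx": 0, "dy": 0, "dz": -94, "roll": 0},
], gripper=50)

```text
clock: 12.4
eef_pos: [0.6073, 0.1279, 0.2442]
ee_rot: [0.003, -0.061, 0.998, 0.001]
contact_force: [0.2, 1.4, 0.1]
grip_width: 0.0501
grip_force: 0.0
```

```bash
python3 - <<'E'
from h import *
plan((.453,.1155,.2,30))
st=telemetry.get_state();im=vision.read_camera("wrist");cv2.imwrite("pics/w5.png",im)
print(proj("wrist",[.605,.127,.166],st),proj("wrist",[.5057,.0205,.004],st),proj("wrist",[.453,.1155,.055],st))
E
```

```text
at [0.6073 0.1279 0.2442] ydir 97.0 j7 1.44
(0.453, 0.1155, 0.2, 30) -> d [154.9   6.5  43.1] roll 1.169
(np.float64(320.69118986701943), np.float64(215.11845558156807)) (np.float64(233.15134468596543), np.float64(67.72917691987871)) (np.float64(329.2375330112014), np.float64(9.421289769500106))
```

View pics/w5.png

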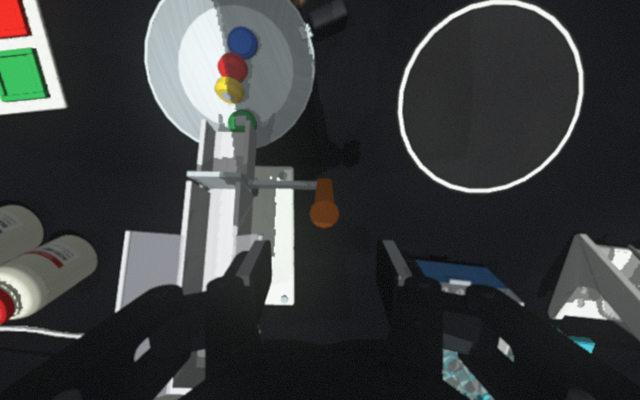

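Call:
carry_out([
  {"dx": 15, "dy": 1, "dz": 0, "roll": 0.14},
  {"dx": 38, "dy": 2, "dz": 0, "roll": 0.29},
  {"dx": 62, "dy": 3, "dz": 0, "roll": 0.438},
  {"dx": 86, "dy": 4, "dz": 0, "roll": 0.585},
  {"dx": 110, "dy": 5, "dz": 0, "roll": 0.731},
  {"dx": 132, "dy": 6, "dz": 0, "roll": 0.877},
  {"dx": 148, "dy": 6, "dz": 0, "roll": 1.023},
  {"dx": 154, "dy": 6, "dz": 0, "roll": 1.169},
])

```text
clock: 13.25
eef_pos: [0.4492, 0.1142, 0.2387]
ee_rot: [-0.001, 0.502, 0.865, -0.001]
contact_force: [0.1, 0.6, -0.4]
grip_width: 0.05
grip_force: 0.0
```

Call:
carry_out([
  {"dx": 0, "dy": 0, "dz": 15, "roll": 0},
  {"dx": 0, "dy": 0, "dz": 40, "roll": 0},
  {"dx": 0, "dy": 0, "dz": 65, "roll": 0},
  {"dx": 0, "dy": 0, "dz": 85, "roll": 0},
  {"dx": 0, "dy": 0, "dz": 100, "roll": 0},
  {"dx": 0, "dy": 0, "dz": 100, "roll": 0},
  {"dx": 0, "dy": 0, "dz": 100, "roll": 0},
  {"dx": 0, "dy": 0, "dz": 100, "roll": 0},
])

```text
clock: 14.05
eef_pos: [0.4519, 0.1146, 0.14]
ee_rot: [0.0, 0.5, 0.866, 0.0]
contact_force: [0.6, 0.6, 0.1]
grip_width: 0.0499
grip_force: 0.0
```

```bash
python3 - <<'E'
from h import *
plan((.453,.1155,.036,30))
st=telemetry.get_state();im=vision.read_camera("wrist");cv2.imwrite("pics/w6.png",im)
print(proj("wrist",[.5057,.0205,.004],st),proj("wrist",[.453,.1155,.055],st))
t=vision.read_camera("top")
cv2.imwrite("pics/w6.png",np.hstack([im[0:360,150:500],cv2.resize(t[120:240,190:340],(450,360))]))
E
```

```text
at [0.4519 0.1146 0.14  ] ydir 30.0 j7 0.33
(0.453, 0.1155, 0.036, 30) -> d [  0.2   1.2 104. ] roll 0.0
(np.float64(322.8859359775959), np.float64(311.4898992518317)) (np.float64(325.4109750097195), np.float64(216.9380121603206))
```

View pics/w6.png

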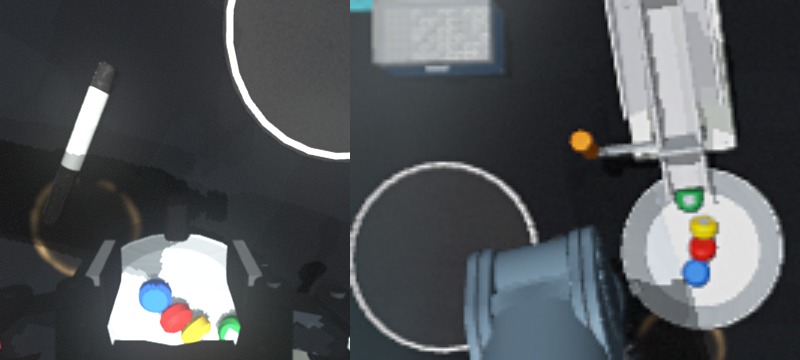

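Call:
carry_out([
  {"dx": 0, "dy": 1, "dz": 20, "roll": 0},
  {"dx": 0, "dy": 1, "dz": 45, "roll": 0},
  {"dx": 0, "dy": 1, "dz": 70, "roll": 0},
  {"dx": 0, "dy": 1, "dz": 88, "roll": 0},
  {"dx": 0, "dy": 1, "dz": 100, "roll": 0},
  {"dx": 0, "dy": 1, "dz": 104, "roll": 0},
  {"dx": 0, "dy": 1, "dz": 104, "roll": 0},
  {"dx": 0, "dy": 1, "dz": 104, "roll": 0},
])

```text
clock: 14.95
eef_pos: [0.453, 0.1152, 0.036]
ee_rot: [0.0, 0.5, 0.866, 0.001]
contact_force: [-0.2, -0.4, -0.2]
grip_width: 0.0502
grip_force: 0.0
```

Call:
carry_out([
  {"dx": 0, "dy": 0, "dz": 0, "roll": 0},
  {"dx": 0, "dy": 0, "dz": 0, "roll": 0},
  {"dx": 0, "dy": 0, "dz": 0, "roll": 0},
  {"dx": 0, "dy": 0, "dz": 0, "roll": 0},
  {"dx": 0, "dy": 0, "dz": 0, "roll": 0},
  {"dx": 0, "dy": 0, "dz": 0, "roll": 0},
  {"dx": 0, "dy": 0, "dz": 0, "roll": 0},
  {"dx": 0, "dy": 0, "dz": 0, "roll": 0},
], gripper=5, squeeze=60)

```text
clock: 15.75
eef_pos: [0.4529, 0.1152, 0.036]
ee_rot: [0.0, 0.5, 0.866, 0.001]
contact_force: [-0.4, -0.3, 6.0]
grip_width: 0.0172
grip_force: 58.7
```

Call:
carry_out([
  {"dx": 2, "dy": 1, "dz": 0, "roll": 0},
  {"dx": 7, "dy": 4, "dz": 0, "roll": 0},
  {"dx": 15, "dy": 9, "dz": 0, "roll": 0},
  {"dx": 24, "dy": 14, "dz": 0, "roll": 0},
  {"dx": 34, "dy": 20, "dz": 0, "roll": 0},
  {"dx": 45, "dy": 26, "dz": 0, "roll": 0},
  {"dx": 56, "dy": 33, "dz": 0, "roll": 0},
  {"dx": 67, "dy": 39, "dz": 0, "roll": 0},
])

```text
clock: 16.55
eef_pos: [0.4537, 0.1904, 0.036]
ee_rot: [0.001, 0.501, 0.865, -0.001]
contact_force: [1.4, -7.9, 7.8]
grip_width: 0.0175
grip_force: 59.0
```

Call:
carry_out([
  {"dx": 12, "dy": 7, "dz": 0, "roll": 0},
  {"dx": 24, "dy": 14, "dz": 0, "roll": 0},
  {"dx": 36, "dy": 21, "dz": 0, "roll": 0},
  {"dx": 48, "dy": 28, "dz": 0, "roll": 0},
  {"dx": 60, "dy": 35, "dz": 0, "roll": 0},
  {"dx": 71, "dy": 42, "dz": 0, "roll": 0},
  {"dx": 82, "dy": 48, "dz": 0, "roll": 0},
  {"dx": 92, "dy": 54, "dz": 0, "roll": 0},
])

```text
clock: 17.35
eef_pos: [0.4545, 0.2964, 0.036]
ee_rot: [0.001, 0.501, 0.865, -0.001]
contact_force: [2.2, -8.3, 9.1]
grip_width: 0.0168
grip_force: 59.2
```

```bash
python3 - <<'E'
from h import *
st=telemetry.get_state();print(st["grip_width"],st["grip_force"],st["contact_force"])
plan((.453,.3945,.036,30))
E
```

```text
0.016762807864106048 59.22227740287781 [ 2.16521523 -8.33904602  9.09877674]
at [0.4545 0.2964 0.036 ] ydir 29.9 j7 0.09
(0.453, 0.3945, 0.036, 30) -> d [85.8 47.5 -0.4] roll -0.002
```

Call:
carry_out([
  {"dx": 11, "dy": 6, "dz": 0, "roll": 0},
  {"dx": 22, "dy": 13, "dz": 0, "roll": 0},
  {"dx": 33, "dy": 19, "dz": 0, "roll": 0},
  {"dx": 44, "dy": 25, "dz": 0, "roll": 0},
  {"dx": 55, "dy": 32, "dz": 0, "roll": 0},
  {"dx": 65, "dy": 37, "dz": 0, "roll": 0},
  {"dx": 74, "dy": 43, "dz": 0, "roll": 0},
  {"dx": 82, "dy": 47, "dz": 0, "roll": 0},
])

```text
clock: 18.15
eef_pos: [0.4547, 0.3908, 0.036]
ee_rot: [0.001, 0.501, 0.865, -0.001]
contact_force: [2.5, -9.0, 8.2]
grip_width: 0.0171
grip_force: 59.1
```

Call:
carry_out([
  {"dx": 0, "dy": 0, "dz": 0, "roll": 0},
  {"dx": 0, "dy": 0, "dz": 0, "roll": 0},
  {"dx": 0, "dy": 0, "dz": 0, "roll": 0},
  {"dx": 0, "dy": 0, "dz": 0, "roll": 0},
  {"dx": 0, "dy": 0, "dz": 0, "roll": 0},
  {"dx": 0, "dy": 0, "dz": 0, "roll": 0},
  {"dx": 0, "dy": 0, "dz": 0, "roll": 0},
  {"dx": 0, "dy": 0, "dz": 0, "roll": 0},
])

```text
clock: 18.95
eef_pos: [0.4542, 0.3934, 0.036]
ee_rot: [0.001, 0.5, 0.866, 0.001]
contact_force: [2.7, -2.4, 5.4]
grip_width: 0.0172
grip_force: 59.4
```

Call:
carry_out([
  {"dx": 0, "dy": 0, "dz": 0, "roll": 0},
  {"dx": 0, "dy": 0, "dz": 0, "roll": 0},
  {"dx": 0, "dy": 0, "dz": 0, "roll": 0},
  {"dx": 0, "dy": 0, "dz": -20, "roll": 0},
  {"dx": 0, "dy": 0, "dz": -55, "roll": 0},
  {"dx": 0, "dy": 0, "dz": -100, "roll": 0},
  {"dx": 0, "dy": 0, "dz": -150, "roll": 0},
  {"dx": 0, "dy": 0, "dz": -184, "roll": 0},
], gripper=50)

```text
clock: 19.75
eef_pos: [0.4535, 0.3943, 0.2226]
ee_rot: [0.0, 0.5, 0.866, 0.001]
contact_force: [-0.0, 1.1, 0.5]
grip_width: 0.0504
grip_force: 0.0
```

```bash
python3 - <<'E'
from h import *
st=telemetry.get_state();print(st["eef_pos"])
t=vision.read_camera("top");im=vision.read_camera("wrist")
cv2.imwrite("pics/w7.png",np.hstack([im[100:400,120:500],cv2.resize(t[150:270,170:330],(400,300))]))
E
```

```text
[0.45348774 0.39431599 0.22255004]
```

View pics/w7.png

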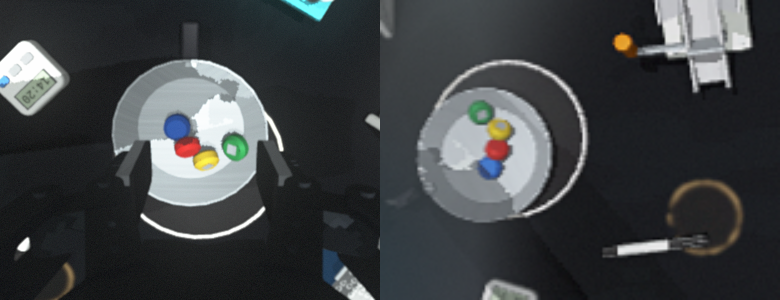

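The pan was knocked aside: rim centre now at (484,154) in the right crop against the ring's (510,138), and the handle is at (190,38) in the left one.

```bash
python3 - <<'E'
from h import *
st=telemetry.get_state()
f=lambda x,y,z:hit("top",170+(x-380+.5)/2.5-.5,150+(y+.5)/2.5-.5,z)
c=f(484,154,.028);m=f(510.5,138,0);h=hit("wrist",310,138,.055,st);hb=hit("wrist",310,157,.055,st)
print(c,m,np.linalg.norm((c-m)[:2]),"handle top far/near",h,hb)
w=[hit("wrist",u+120,v+100,z,st) for u,v,z in((190,132,.028),(188,127,.004))];print(w)
a=np.degrees(np.arctan2(h[1]-c[1],h[0]-c[0]));print(a)
for d in(a,120):
  a_=np.radians(d);g=c[:2]+.108*np.array([np.cos(a_),np.sin(a_)]);plan((*g,.2226,d-90))
E
```

```text
[0.48648768 0.3235801  0.028     ] [0.50704724 0.29662876 0.        ] 0.033897944791879714 handle top far/near [0.4219831  0.43208281 0.055     ] [0.43037195 0.41717772 0.055     ]
[array([0.47030458, 0.34443102, 0.028     ]), array([0.46907811, 0.34039346, 0.004     ])]
120.73137283043519
at [0.4553 0.3958 0.2246] ydir 30.0 j7 -0.11
(np.float64(0.4312982031810132), np.float64(0.4164139417280059), 0.2226, np.float64(30.73137283043519)) -> d [ 29.8 -10.5   2. ] roll -0.012
at [0.4553 0.3958 0.2246] ydir 30.0 j7 -0.11
(np.float64(0.4324876786082057), np.float64(0.4171108455902658), 0.2226, 30) -> d [29.8 -9.1  2. ] roll 0.001
```

Call:
carry_out([
  {"dx": 0, "dy": 0, "dz": 0, "roll": 0},
  {"dx": 0, "dy": 0, "dz": 0, "roll": 0},
  {"dx": 0, "dy": 0, "dz": 0, "roll": 0},
  {"dx": 0, "dy": 0, "dz": 0, "roll": 0},
  {"dx": 0, "dy": 0, "dz": 0, "roll": 0},
  {"dx": 0, "dy": 0, "dz": 0, "roll": 0},
  {"dx": 0, "dy": 0, "dz": 0, "roll": 0},
  {"dx": 0, "dy": 0, "dz": 0, "roll": 0},
])

```text
clock: 20.65
eef_pos: [0.453, 0.3937, 0.2193]
ee_rot: [0.0, 0.5, 0.866, -0.0]
contact_force: [0.3, 0.4, 0.4]
grip_width: 0.0495
grip_force: 0.0
```

```bash
python3 - <<'E'
from h import *
st=telemetry.get_state()
im=vision.read_camera("wrist");t=vision.read_camera("top")
cv2.imwrite("wr.png",im);cv2.imwrite("tp.png",t)
cv2.imwrite("pics/w8.png",np.hstack([cv2.resize(im[90:340,200:450],(400,400)),cv2.resize(t[170:270,170:270],(400,400),interpolation=cv2.INTER_CUBIC)]))
print(st["eef_pos"])
def P(cx,cy,deg):
    a=np.radians(deg);h=[cx+.105*np.cos(a),cy+.105*np.sin(a),.055]
    for n in("wrist","top"):print(n,proj(n,[cx,cy,.028],st),proj(n,[cx,cy,.004],st),proj(n,h,st))
P(.4865,.3236,120);P(.47,.344,120)
E
```

```text
[0.45300405 0.39373333 0.21926407]
wrist (np.float64(317.89360399880354), np.float64(255.57205660356186)) (np.float64(318.2514848786158), np.float64(246.64283814540227)) (np.float64(316.8123020316055), np.float64(161.02604639450715))
top (np.float64(211.2936486060339), np.float64(211.29626746639812)) (np.float64(213.31650905689247), np.float64(211.4803753496405)) (np.float64(179.79190745348473), np.float64(228.92693417150736))
wrist (np.float64(313.8694536166425), np.float64(232.80869636068752)) (np.float64(314.4958459263508), np.float64(225.1853787758768)) (np.float64(312.0007675569404), np.float64(131.65492650529507))
top (np.float64(204.91643727063882), np.float64(216.71312399181588)) (np.float64(207.05552410045408), np.float64(216.79904971438646)) (np.float64(173.27134601017642), np.float64(234.4700403678524))
```

View pics/w8.png

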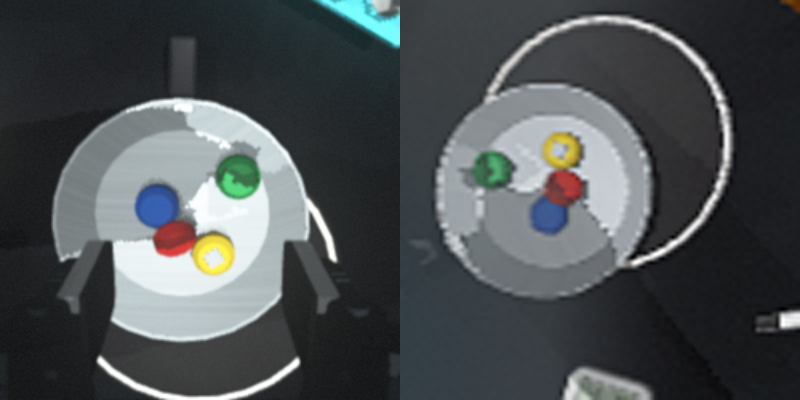

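The pan has now come to rest at about (0.469, 0.342), 58 mm off the mat centre; right-crop rim centre (544,190), handle at (183,38–97) in the left crop. I pull it back.

Call:
carry_out([
  {"dx": 15, "dy": -3, "dz": 0, "roll": 0},
  {"dx": 35, "dy": -8, "dz": 10, "roll": 0},
  {"dx": 55, "dy": -12, "dz": 40, "roll": 0},
  {"dx": 55, "dy": -12, "dz": 80, "roll": 0},
  {"dx": 55, "dy": -12, "dz": 120, "roll": 0},
  {"dx": 55, "dy": -12, "dz": 150, "roll": 0},
  {"dx": 55, "dy": -12, "dz": 175, "roll": 0},
  {"dx": 55, "dy": -12, "dz": 183, "roll": 0},
])

```text
clock: 21.55
eef_pos: [0.4127, 0.4351, 0.0337]
ee_rot: [-0.001, 0.499, 0.866, -0.002]
contact_force: [-0.6, 0.9, -0.1]
grip_width: 0.0502
grip_force: 0.0
```

Call:
carry_out([
  {"dx": 0, "dy": 0, "dz": 0, "roll": 0},
  {"dx": 0, "dy": 0, "dz": 0, "roll": 0},
  {"dx": 0, "dy": 0, "dz": 0, "roll": 0},
  {"dx": 0, "dy": 0, "dz": 0, "roll": 0},
  {"dx": 0, "dy": 0, "dz": 0, "roll": 0},
  {"dx": 0, "dy": 0, "dz": 0, "roll": 0},
  {"dx": 0, "dy": 0, "dz": 0, "roll": 0},
  {"dx": 0, "dy": 0, "dz": 0, "roll": 0},
], gripper=5)

```text
clock: 22.35
eef_pos: [0.4155, 0.4364, 0.0378]
ee_rot: [-0.0, 0.5, 0.866, 0.001]
contact_force: [-1.9, -0.6, 7.5]
grip_width: 0.0172
grip_force: 59.8
```

Call:
carry_out([
  {"dx": -3, "dy": 1, "dz": 0, "roll": 0},
  {"dx": -11, "dy": 3, "dz": 0, "roll": 0},
  {"dx": -22, "dy": 5, "dz": 0, "roll": 0},
  {"dx": -33, "dy": 7, "dz": 0, "roll": 0},
  {"dx": -44, "dy": 9, "dz": 0, "roll": 0},
  {"dx": -53, "dy": 11, "dz": 0, "roll": 0},
  {"dx": -57, "dy": 11, "dz": 0, "roll": 0},
  {"dx": -57, "dy": 11, "dz": 0, "roll": 0},
])

```text
clock: 23.15
eef_pos: [0.4543, 0.3923, 0.0378]
ee_rot: [0.0, 0.5, 0.866, 0.002]
contact_force: [0.5, 1.5, 5.3]
grip_width: 0.0178
grip_force: 59.5
```

Call:
carry_out([
  {"dx": 0, "dy": 0, "dz": 0, "roll": 0},
  {"dx": 0, "dy": 0, "dz": 0, "roll": 0},
  {"dx": 0, "dy": 0, "dz": 0, "roll": 0},
  {"dx": 0, "dy": 0, "dz": -15, "roll": 0},
  {"dx": 0, "dy": 0, "dz": -50, "roll": 0},
  {"dx": 0, "dy": 0, "dz": -100, "roll": 0},
  {"dx": 0, "dy": 0, "dz": -150, "roll": 0},
  {"dx": 0, "dy": 0, "dz": -184, "roll": 0},
], gripper=50)

```text
clock: 23.95
eef_pos: [0.4542, 0.3919, 0.225]
ee_rot: [0.001, 0.5, 0.866, 0.002]
contact_force: [0.2, 1.1, -0.2]
grip_width: 0.0498
grip_force: 0.0
```

Call:
carry_out([
  {"dx": -20, "dy": 0, "dz": 0, "roll": 0},
  {"dx": -45, "dy": 0, "dz": -5, "roll": 0},
  {"dx": -70, "dy": 0, "dz": -15, "roll": 0},
  {"dx": -95, "dy": 0, "dz": -30, "roll": 0},
  {"dx": -108, "dy": 0, "dz": -30, "roll": 0},
  {"dx": -108, "dy": 0, "dz": -30, "roll": 0},
  {"dx": -108, "dy": 0, "dz": -30, "roll": 0},
  {"dx": -108, "dy": 0, "dz": -30, "roll": 0},
])

```text
clock: 24.75
eef_pos: [0.5058, 0.2995, 0.2495]
ee_rot: [-0.001, 0.499, 0.867, -0.0]
contact_force: [0.0, 0.4, -0.2]
grip_width: 0.05
grip_force: 0.0
```

```bash
cat >> h.py <<'E'
HS={"red":((0,130,80),(6,255,255)),"red2":((172,130,80),(180,255,255)),"yellow":((22,110,90),(36,255,255)),"green":((50,100,50),(85,255,255)),"blue":((100,130,60),(122,255,255))}
def blobs(im,roi=None):
    h=cv2.cvtColor(im,cv2.COLOR_BGR2HSV);o={}
    for k in("red","yellow","green","blue"):
        m=cv2.inRange(h,*map(np.array,HS[k]))
        if k=="red":m|=cv2.inRange(h,*map(np.array,HS["red2"]))
        if roi is not None:
            r=np.zeros_like(m);x0,y0,x1,y1=roi;r[y0:y1,x0:x1]=255;m&=r
        m=cv2.morphologyEx(m,cv2.MORPH_CLOSE,np.ones((7,7)))
        n,_,s,c=cv2.connectedComponentsWithStats(m)
        o[k]=[(*np.round(c[i],1),*s[i][:5]) for i in range(1,n) if s[i][4]>60]
    return o
E
python3 - <<'E'
from h import *
st=telemetry.get_state();im=vision.read_camera("wrist");t=vision.read_camera("top")
cv2.imwrite("wr2.png",im);cv2.imwrite("tp2.png",t)
print(st["eef_pos"],st["grip_width"])
for k,v in blobs(im).items():
  for b in v:print(k,[float(x) for x in b],hit("wrist",b[0],b[1],.012,st)[:2])
g=cv2.cvtColor(t,cv2.COLOR_BGR2GRAY)
print(cv2.HoughCircles(g[150:260,160:280],cv2.HOUGH_GRADIENT,1,10,param1=100,param2=12,minRadius=24,maxRadius=30))
print("want",proj("top",[.507,.298,.028]))
E
```

```text
[0.50581037 0.29953083 0.24953547] 0.04997778590340281
red [321.2, 188.1, 310.0, 178.0, 24.0, 21.0, 378.0] [0.51012798 0.28605904]
yellow [343.9, 197.5, 332.0, 186.0, 25.0, 25.0, 418.0] [0.53865    0.28963199]
green [358.4, 149.4, 346.0, 137.0, 26.0, 26.0, 526.0] [0.52397373 0.34550939]
blue [626.7, 34.4, 607.0, 25.0, 33.0, 20.0, 406.0] [0.70256929 0.58700947]
blue [127.9, 74.6, 123.0, 70.0, 11.0, 10.0, 68.0] [0.27019337 0.28995818]
blue [609.6, 93.7, 569.0, 80.0, 71.0, 37.0, 1456.0] [0.72781927 0.53373666]
blue [309.9, 168.3, 298.0, 157.0, 25.0, 25.0, 470.0] [0.48744353 0.29959686]
blue [469.7, 256.5, 438.0, 220.0, 66.0, 74.0, 1906.0] [0.71128532 0.30321411]
[[[62.5 53.5 29.4]]]
want (np.float64(219.29233085925662), np.float64(204.57074121551702))
```

```bash
python3 - <<'E'
from h import *
print(arm.tips_ahead)
st=telemetry.get_state();u=np.array([.524-.507,.3455-.298]);u/=np.linalg.norm(u);print(u)
print([hit("wrist",358.4,149.4,z,st)[:2] for z in(.012,.018)])
g=np.array([.524,.3445])-.003*u
plan((*g,.15,-20),(*g,.027,-20))
E
```

```text
0.019
[0.33696415 0.94151748]
[array([0.52440666, 0.34513751]), array([0.523542  , 0.34534017])]
at [0.5061 0.2992 0.2497] ydir 30.2 j7 0.07
(np.float64(0.5229891075498251), np.float64(0.3416754475656877), 0.15, -20) -> d [28.2 36.  99.6] roll 0.875
(np.float64(0.5229891075498251), np.float64(0.3416754475656877), 0.027, -20) -> d [-0.00e+00  1.00e-01  1.23e+02] roll -0.0
```

Call:
carry_out([
  {"dx": 5, "dy": 7, "dz": 10, "roll": 0.12},
  {"dx": 12, "dy": 15, "dz": 25, "roll": 0.25},
  {"dx": 18, "dy": 23, "dz": 45, "roll": 0.38},
  {"dx": 24, "dy": 30, "dz": 65, "roll": 0.51},
  {"dx": 28, "dy": 36, "dz": 85, "roll": 0.64},
  {"dx": 28, "dy": 36, "dz": 100, "roll": 0.77},
  {"dx": 28, "dy": 36, "dz": 100, "roll": 0.875},
  {"dx": 28, "dy": 36, "dz": 100, "roll": 0.875},
], gripper=42)

```text
clock: 25.65
eef_pos: [0.5233, 0.3409, 0.1492]
ee_rot: [0.0, 0.82, 0.573, -0.001]
contact_force: [-0.5, 0.5, 0.1]
grip_width: 0.0419
grip_force: 0.0
```

Call:
carry_out([
  {"dx": 0, "dy": 0, "dz": 0, "roll": 0},
  {"dx": 0, "dy": 0, "dz": 0, "roll": 0},
  {"dx": 0, "dy": 0, "dz": 0, "roll": 0},
  {"dx": 0, "dy": 0, "dz": 0, "roll": 0},
  {"dx": 0, "dy": 0, "dz": 0, "roll": 0},
  {"dx": 0, "dy": 0, "dz": 0, "roll": 0},
  {"dx": 0, "dy": 0, "dz": 0, "roll": 0},
  {"dx": 0, "dy": 0, "dz": 0, "roll": 0},
])

```text
clock: 26.45
eef_pos: [0.5243, 0.3402, 0.1503]
ee_rot: [-0.0, 0.82, 0.573, 0.0]
contact_force: [0.0, 0.2, 0.3]
grip_width: 0.042
grip_force: 0.0
```

```bash
cat > look.py <<'E'
from h import *
import sys
st=telemetry.get_state();im=vision.read_camera("wrist");cv2.imwrite("wr.png",im)
z=float(sys.argv[1]);c=np.array([float(x) for x in sys.argv[2:4]]);r=float(sys.argv[4])
print(st["eef_pos"],st["grip_width"])
for k,v in blobs(im).items():
  for b in v:
    p=hit("wrist",b[0],b[1],z,st)[:2]
    if np.linalg.norm(p-c)<r:print(k,[float(x) for x in b],np.round(p,4))
E
python3 look.py .015 .507 .298 .09
```

```text
[0.52433696 0.34023511 0.15031282] 0.04198055783435207
red [330.0, 258.7, 316.0, 243.0, 29.0, 33.0, 755.0] [0.5097 0.2869]
yellow [357.2, 241.6, 344.0, 227.0, 32.0, 34.0, 589.0] [0.5374 0.294 ]
green [322.6, 191.6, 306.0, 175.0, 34.0, 34.0, 934.0] [0.5246 0.3461]
blue [301.5, 252.4, 286.0, 237.0, 32.0, 32.0, 806.0] [0.4883 0.3012]
```

Call:
carry_out([
  {"dx": 2, "dy": 0, "dz": 25, "roll": 0},
  {"dx": 2, "dy": 0, "dz": 50, "roll": 0},
  {"dx": 2, "dy": 0, "dz": 75, "roll": 0},
  {"dx": 2, "dy": 0, "dz": 95, "roll": 0},
  {"dx": 2, "dy": 0, "dz": 110, "roll": 0},
  {"dx": 2, "dy": 0, "dz": 120, "roll": 0},
  {"dx": 2, "dy": 0, "dz": 123, "roll": 0},
  {"dx": 2, "dy": 0, "dz": 123, "roll": 0},
])

```text
clock: 27.3
eef_pos: [0.5253, 0.3421, 0.0275]
ee_rot: [0.0, 0.82, 0.573, 0.0]
contact_force: [0.4, 0.2, -0.4]
grip_width: 0.0417
grip_force: 0.0
```

Call:
carry_out([
  {"dx": 0, "dy": 0, "dz": 0, "roll": 0},
  {"dx": 0, "dy": 0, "dz": 0, "roll": 0},
  {"dx": 0, "dy": 0, "dz": 0, "roll": 0},
  {"dx": 0, "dy": 0, "dz": 0, "roll": 0},
  {"dx": 0, "dy": 0, "dz": 0, "roll": 0},
  {"dx": 0, "dy": 0, "dz": 0, "roll": 0},
  {"dx": 0, "dy": 0, "dz": 0, "roll": 0},
  {"dx": 0, "dy": 0, "dz": 0, "roll": 0},
], gripper=20, squeeze=40)

```text
clock: 28.1
eef_pos: [0.5258, 0.3425, 0.0284]
ee_rot: [-0.0, 0.82, 0.573, 0.001]
contact_force: [-1.1, -0.4, 6.1]
grip_width: 0.0275
grip_force: 39.7
```

```bash
python3 - <<'E'
from h import *
st=telemetry.get_state();print(st["grip_width"],st["grip_force"],st["contact_force"])
p=st["eef_pos"]
plan((p[0],p[1],.235,None),(.53,.07,.235,10),(.5405,-.207,.235,11.3))
E
```

```text
0.027517958465306684 39.73139470908791 [-1.08316148 -0.4012151   6.08044822]
at [0.5258 0.3425 0.0284] ydir -20.1 j7 -0.61
(np.float64(0.5257664996646731), np.float64(0.3424800131145426), 0.235, None) -> d [ 3.000e-01  2.000e-01 -2.066e+02] roll -0.0
(0.53, 0.07, 0.235, 10) -> d [-254.4   97.7   -0.3] roll -0.526
(0.5405, -0.207, 0.235, 11.3) -> d [-274.6  -37.8   -0.4] roll -0.023
```

Call:
carry_out([
  {"dx": 0, "dy": 0, "dz": -8, "roll": 0},
  {"dx": 0, "dy": 0, "dz": -25, "roll": 0},
  {"dx": 0, "dy": 0, "dz": -50, "roll": 0},
  {"dx": 0, "dy": 0, "dz": -80, "roll": 0},
  {"dx": 0, "dy": 0, "dz": -115, "roll": 0},
  {"dx": 0, "dy": 0, "dz": -150, "roll": 0},
  {"dx": 0, "dy": 0, "dz": -185, "roll": 0},
  {"dx": 0, "dy": 0, "dz": -207, "roll": 0},
])

```text
clock: 28.9
eef_pos: [0.5259, 0.3422, 0.2385]
ee_rot: [-0.0, 0.82, 0.573, 0.002]
contact_force: [0.3, -0.4, -0.1]
grip_width: 0.0274
grip_force: 39.4
```

Call:
carry_out([
  {"dx": -25, "dy": 9, "dz": 0, "roll": -0.06},
  {"dx": -58, "dy": 22, "dz": 0, "roll": -0.13},
  {"dx": -93, "dy": 35, "dz": 0, "roll": -0.2},
  {"dx": -128, "dy": 49, "dz": 0, "roll": -0.27},
  {"dx": -163, "dy": 62, "dz": 0, "roll": -0.34},
  {"dx": -198, "dy": 76, "dz": 0, "roll": -0.41},
  {"dx": -228, "dy": 88, "dz": 0, "roll": -0.47},
  {"dx": -254, "dy": 98, "dz": 0, "roll": -0.526},
])

```text
clock: 29.7
eef_pos: [0.5296, 0.0676, 0.2356]
ee_rot: [0.0, 0.642, 0.766, 0.0]
contact_force: [0.4, -0.8, -0.9]
grip_width: 0.0272
grip_force: 39.4
```

Call:
carry_out([
  {"dx": -30, "dy": -4, "dz": 0, "roll": -0.02},
  {"dx": -65, "dy": -9, "dz": 0, "roll": -0.02},
  {"dx": -105, "dy": -14, "dz": 0, "roll": -0.02},
  {"dx": -145, "dy": -20, "dz": 0, "roll": -0.02},
  {"dx": -185, "dy": -25, "dz": 0, "roll": -0.02},
  {"dx": -225, "dy": -31, "dz": 0, "roll": -0.02},
  {"dx": -258, "dy": -35, "dz": 0, "roll": -0.02},
  {"dx": -275, "dy": -38, "dz": 0, "roll": -0.02},
])

```text
clock: 30.5
eef_pos: [0.5394, -0.2116, 0.2358]
ee_rot: [0.001, 0.637, 0.771, -0.0]
contact_force: [0.6, -0.1, -0.6]
grip_width: 0.0274
grip_force: 39.4
```

Call:
carry_out([
  {"dx": 0, "dy": 0, "dz": 20, "roll": 0},
  {"dx": 0, "dy": 0, "dz": 45, "roll": 0},
  {"dx": 0, "dy": 0, "dz": 70, "roll": 0},
  {"dx": 0, "dy": 0, "dz": 95, "roll": 0},
  {"dx": 0, "dy": 0, "dz": 105, "roll": 0},
  {"dx": 0, "dy": 0, "dz": 105, "roll": 0},
  {"dx": 0, "dy": 0, "dz": 105, "roll": 0},
  {"dx": 0, "dy": 0, "dz": 105, "roll": 0},
])

```text
clock: 31.3
eef_pos: [0.5411, -0.2079, 0.1309]
ee_rot: [0.001, 0.635, 0.773, 0.001]
contact_force: [0.1, -0.3, -0.2]
grip_width: 0.0278
grip_force: 39.5
```

```bash
python3 look.py .013 .53 -.25 .15; python3 - <<'E'
from h import *
st=telemetry.get_state();im=cv2.imread("wr.png");cv2.imwrite("pics/w9.png",im[60:400,100:560])
print(st["grip_width"],proj("wrist",[.5405,-.207,.013],st),proj("wrist",st["eef_pos"]-np.array([0,0,.012]),st))
plan((.5405,-.207,.034,11.3))
E
```

```text
[ 0.54112762 -0.20792884  0.13086466] 0.027816663996763077
red [244.8, 200.8, 211.0, 171.0, 67.0, 61.0, 3825.0] [ 0.4801 -0.2172]
yellow [324.5, 288.8, 294.0, 272.0, 61.0, 27.0, 931.0] [ 0.5561 -0.2807]
green [323.1, 224.1, 291.0, 169.0, 64.0, 117.0, 6607.0] [ 0.5438 -0.2243]
blue [239.8, 262.4, 219.0, 244.0, 58.0, 47.0, 1536.0] [ 0.4829 -0.2702]
0.027556157775515094 (np.float64(323.3544406163966), np.float64(202.9987703314108)) (np.float64(324.4657443173782), np.float64(265.95159016025093))
at [ 0.541  -0.2078  0.1307] ydir 11.2 j7 0.81
(0.5405, -0.207, 0.034, 11.3) -> d [ 1.  -0.5 96.7] roll -0.002
```

View pics/w9.png

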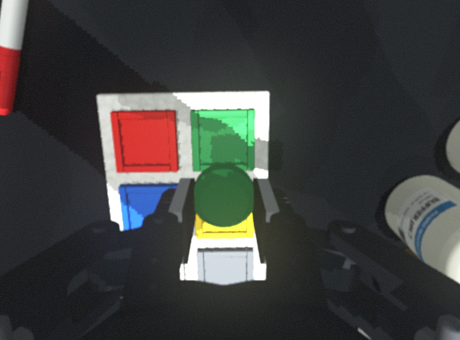

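The view shows the green puck held level at (224,196) in the crop and the green slot at (223,140), with the slot 1–2 mm from the estimate; the puck sits ~4–5 mm forward of the TCP along tool x, so I shift −3 mm and lower.

Call:
carry_out([
  {"dx": -3, "dy": -1, "dz": 20, "roll": 0},
  {"dx": -3, "dy": -1, "dz": 45, "roll": 0},
  {"dx": -3, "dy": -1, "dz": 65, "roll": 0},
  {"dx": -3, "dy": -1, "dz": 80, "roll": 0},
  {"dx": -3, "dy": -1, "dz": 90, "roll": 0},
  {"dx": -3, "dy": -1, "dz": 96, "roll": 0},
  {"dx": -3, "dy": -1, "dz": 98, "roll": 0},
  {"dx": -3, "dy": -1, "dz": 98, "roll": 0},
])

```text
clock: 32.15
eef_pos: [0.5399, -0.2108, 0.0332]
ee_rot: [-0.0, 0.635, 0.772, 0.001]
contact_force: [-4.7, 2.5, 15.5]
grip_width: 0.0276
grip_force: 41.1
```

Call:
carry_out([
  {"dx": 0, "dy": 0, "dz": 0, "roll": 0},
  {"dx": 0, "dy": 0, "dz": 0, "roll": 0},
  {"dx": 0, "dy": 0, "dz": 0, "roll": 0},
  {"dx": 0, "dy": 0, "dz": 0, "roll": 0},
  {"dx": 0, "dy": 0, "dz": -10, "roll": 0},
  {"dx": 0, "dy": 0, "dz": -40, "roll": 0},
  {"dx": 0, "dy": 0, "dz": -75, "roll": 0},
  {"dx": 0, "dy": 0, "dz": -110, "roll": 0},
], gripper=42)

```text
clock: 32.95
eef_pos: [0.5395, -0.2107, 0.1429]
ee_rot: [-0.0, 0.635, 0.773, -0.0]
contact_force: [0.7, -0.5, 0.6]
grip_width: 0.0419
grip_force: 0.0
```

Call:
carry_out([
  {"dx": 0, "dy": 0, "dz": -30, "roll": 0},
  {"dx": 0, "dy": 0, "dz": -60, "roll": 0},
  {"dx": 0, "dy": 0, "dz": -90, "roll": 0},
  {"dx": 0, "dy": 0, "dz": -90, "roll": 0},
  {"dx": 0, "dy": 0, "dz": -90, "roll": 0},
  {"dx": 0, "dy": 0, "dz": -90, "roll": 0},
  {"dx": 0, "dy": 0, "dz": -90, "roll": 0},
  {"dx": 0, "dy": 0, "dz": -90, "roll": 0},
])

```text
clock: 33.75
eef_pos: [0.5393, -0.2105, 0.2304]
ee_rot: [-0.001, 0.635, 0.773, -0.0]
contact_force: [0.7, 0.9, 0.8]
grip_width: 0.042
grip_force: 0.0
```

```bash
cat > chk.py <<'E'
# puck inside a coloured slot: ring/edge analysis in the wrist view, rectified 60 mm patch on the puck-top plane
from h import *
import sys
def patch(im,st,c,z,half=.03,n=120):
    g=np.linspace(-half,half,n);mx=np.zeros((n,n),np.float32);my=mx.copy()
    for i,x in enumerate(g[::-1]):
        for j,y in enumerate(g[::-1]):mx[i,j],my[i,j]=proj("wrist",[c[0]+x,c[1]+y,z],st)
    return cv2.remap(im,mx,my,cv2.INTER_LINEAR)
S={"green":(.5405,-.207),"yellow":(.5527,-.2678),"red":(.4797,-.2192),"blue":(.4919,-.28)}
if __name__=="__main__":
    st=telemetry.get_state();im=vision.read_camera("wrist");cv2.imwrite("wr.png",im)
    for k in sys.argv[1:]:
        p=patch(im,st,S[k],.025);g=cv2.GaussianBlur(cv2.cvtColor(p,cv2.COLOR_BGR2GRAY),(3,3),0)
        for pr in(30,20,14):
            h=cv2.HoughCircles(g,cv2.HOUGH_GRADIENT,1.5,8,param1=60,param2=pr,minRadius=20,maxRadius=33)
            if h is not None:break
        print(k,"param",pr,"dx,dy,r mm",[(round(30-c[1]*.5,1),round(30-c[0]*.5,1),round(c[2]*.5,1)) for c in h[0][:4]] if h is not None else None)
        b=cv2.cvtColor(p,cv2.COLOR_BGR2HSV)[::8,::8];print("\n".join(" ".join(f"{v:3d}" for v in r) for r in b[...,2]))
E
python3 chk.py green; python3 -c "
from h import *
print(telemetry.get_state()['eef_pos'],telemetry.get_state()['contact_force'])"
```

```text
[ 0.53939183 -0.21056571  0.23056787] [ 0.6149247  -0.61008008  0.12929302]Traceback (most recent call last):
  File "chk.py", line 13, in <module>
    p=patch(im,st,S[k],.025);g=cv2.GaussianBlur(cv2.cvtColor(p,cv2.COLOR_BGR2GRAY),(3,3),0)
  File "chk.py", line 7, in patch
    for j,y in enumerate(g[::-1]):mx[i,j],my[i,j]=proj("wrist",[c[0]+x,c[1]+y,z],st)
                                                  ~~~~^^^^^^^^^^^^^^^^^^^^^^^^^^^^^^
  File "h.py", line 18, in proj
    cp,T=camT(name,st);q=np.linalg.inv(T)@np.append(p,1);s=q[:2]/q[2];s=s*(1+cp["k1"]*(s@s))
         ~~~~^^^^^^^^^
  File "h.py", line 12, in camT
    cp=vision.camera_params(name)
ValueError: time passes only in moves, steps and waits
```

```bash
sed -i 's/^def camT/CP={}\ndef camT/; s/    cp=vision.camera_params(name)/    if name not in CP: CP[name]=vision.camera_params(name)\n    cp=CP[name]/' h.py; python3 chk.py green
```

```text
green param 30 dx,dy,r mm [(np.float32(-1.9), np.float32(-0.4), np.float32(10.5)), (np.float32(3.4), np.float32(1.1), np.float32(15.2)), (np.float32(-0.4), np.float32(3.4), np.float32(12.7))]
 52 109 200 252 255 255 249 244 145 140 144 152 187 194 241
254 254 254 254 254 254 253 249 143 137 122 119 156 198 145
254 254 254 255 252 239 225 217 151 115 111 106 149 240 183
247 235 236 239 240 238 201 151 194 122 105 126 176 183 148
218 237 203 200 233 240 228 218 205 146 127 147 160 182 171
216 240 242 242 237 188 180 176 187 111 138 136 145 187 185
221 242 238 242 190 180 234 240 231 148 116 116 147 188 190
251 243 233 236 137 208 241 240 153 148 144 114 146 185 187
255 235 229 231 160 210 241 181 148 148 147 109 148 179 187
254 208 235 233 142 196 238 146 149 147 140 130 145 160 185
254 186 240 242 211 180 159 146 147 142 121 146 132 151 189
254 238 242 241 241 202 115 120 119 126 147 145 110 137 190
254 253 242 236 242 242 143 117 123 127 144 144 145 142 185
253 254 230 222 228 234 146 145 144 145 145 173 186 184 195
253 254 203 241 238 224 159 188 186 187 187 193 191 183 186
```

Green is in its slot: circle of the top face (r 10.5 mm) about 2 mm from the slot centre. Back to the pan.

```bash
python3 - <<'E'
from h import *
plan((.53,.05,.235,11.3),(.51,.285,.22,60))
E
```

```text
at [ 0.5395 -0.2106  0.2307] ydir 11.2 j7 0.75
(0.53, 0.05, 0.235, 11.3) -> d [257.5  41.2  -4.2] roll -0.002
(0.51, 0.285, 0.22, 60) -> d [234.4  26.5  15.1] roll -0.85
```

Call:
carry_out([
  {"dx": 25, "dy": 4, "dz": -4, "roll": 0},
  {"dx": 58, "dy": 9, "dz": -4, "roll": 0},
  {"dx": 93, "dy": 15, "dz": -4, "roll": 0},
  {"dx": 128, "dy": 21, "dz": -4, "roll": 0},
  {"dx": 163, "dy": 26, "dz": -4, "roll": 0},
  {"dx": 198, "dy": 32, "dz": -4, "roll": 0},
  {"dx": 230, "dy": 37, "dz": -4, "roll": 0},
  {"dx": 258, "dy": 41, "dz": -4, "roll": 0},
])

```text
clock: 34.65
eef_pos: [0.5297, 0.0524, 0.2351]
ee_rot: [-0.0, 0.634, 0.773, 0.0]
contact_force: [0.6, 0.2, -0.2]
grip_width: 0.0416
grip_force: 0.0
```

Call:
carry_out([
  {"dx": 30, "dy": 3, "dz": 0, "roll": -0.11},
  {"dx": 62, "dy": 7, "dz": 0, "roll": -0.22},
  {"dx": 95, "dy": 11, "dz": 0, "roll": -0.33},
  {"dx": 130, "dy": 15, "dz": 5, "roll": -0.44},
  {"dx": 165, "dy": 19, "dz": 10, "roll": -0.55},
  {"dx": 200, "dy": 23, "dz": 15, "roll": -0.66},
  {"dx": 225, "dy": 26, "dz": 15, "roll": -0.77},
  {"dx": 234, "dy": 27, "dz": 15, "roll": -0.85},
])

```text
clock: 35.45
eef_pos: [0.51, 0.2889, 0.2197]
ee_rot: [-0.001, 0.256, 0.967, 0.0]
contact_force: [0.0, 0.1, -0.8]
grip_width: 0.042
grip_force: 0.0
```

Call:
carry_out([
  {"dx": 0, "dy": 0, "dz": 0, "roll": 0},
  {"dx": 0, "dy": 0, "dz": 0, "roll": 0},
  {"dx": 0, "dy": 0, "dz": 0, "roll": 0},
  {"dx": 0, "dy": 0, "dz": 0, "roll": 0},
  {"dx": 0, "dy": 0, "dz": 0, "roll": 0},
  {"dx": 0, "dy": 0, "dz": 0, "roll": 0},
  {"dx": 0, "dy": 0, "dz": 0, "roll": 0},
  {"dx": 0, "dy": 0, "dz": 0, "roll": 0},
])

```text
clock: 36.25
eef_pos: [0.5112, 0.2852, 0.2203]
ee_rot: [0.0, 0.26, 0.966, 0.0]
contact_force: [0.4, 0.4, 0.4]
grip_width: 0.0419
grip_force: 0.0
```

```bash
python3 look.py .015 .507 .298 .09; python3 - <<'E'
from h import *
t=vision.read_camera("top");print(blobs(t,(190,180,260,240)))
for k,v in blobs(t,(190,180,260,240)).items():
  for b in v:print(k,hit("top",b[0],b[1],.015)[:2])
E
```

```text
[0.51115834 0.28516961 0.22033678] 0.04185827136263631
red [323.8, 179.7, 311.0, 169.0, 27.0, 22.0, 473.0] [0.5099 0.287 ]
yellow [339.1, 200.5, 326.0, 188.0, 27.0, 27.0, 442.0] [0.5375 0.2898]
blue [323.1, 154.8, 310.0, 142.0, 27.0, 26.0, 578.0] [0.487  0.2995]
{'red': [], 'yellow': [(np.float64(223.6), np.float64(194.7), np.int32(219), np.int32(190), np.int32(10), np.int32(10), np.int32(69))], 'green': [], 'blue': []}
yellow [0.53873278 0.28701447]
```

```bash
python3 - <<'E'
from h import *
plan((.5395,.289,.12,96),(.5395,.289,.0265,96))
E
```

```text
at [0.5112 0.2852 0.2203] ydir 59.9 j7 0.58
(0.5395, 0.289, 0.12, 96) -> d [-22.6  17.5 100.3] roll -0.631
(0.5395, 0.289, 0.0265, 96) -> d [ 0.  -0.  93.5] roll -0.0
```

Call:
carry_out([
  {"dx": -5, "dy": 4, "dz": 10, "roll": -0.11},
  {"dx": -10, "dy": 8, "dz": 25, "roll": -0.22},
  {"dx": -15, "dy": 12, "dz": 45, "roll": -0.33},
  {"dx": -20, "dy": 16, "dz": 65, "roll": -0.44},
  {"dx": -23, "dy": 17, "dz": 85, "roll": -0.55},
  {"dx": -23, "dy": 17, "dz": 100, "roll": -0.63},
  {"dx": -23, "dy": 17, "dz": 100, "roll": -0.63},
  {"dx": -23, "dy": 17, "dz": 100, "roll": -0.63},
])

```text
clock: 37.15
eef_pos: [0.5397, 0.2884, 0.1205]
ee_rot: [-0.0, -0.051, 0.999, 0.0]
contact_force: [0.2, 1.3, -0.9]
grip_width: 0.0419
grip_force: 0.0
```

Call:
carry_out([
  {"dx": 0, "dy": 0, "dz": 0, "roll": 0},
  {"dx": 0, "dy": 0, "dz": 20, "roll": 0},
  {"dx": 0, "dy": 0, "dz": 40, "roll": 0},
  {"dx": 0, "dy": 0, "dz": 60, "roll": 0},
  {"dx": 0, "dy": 0, "dz": 75, "roll": 0},
  {"dx": 0, "dy": 0, "dz": 87, "roll": 0},
  {"dx": 0, "dy": 0, "dz": 93, "roll": 0},
  {"dx": 0, "dy": 0, "dz": 93, "roll": 0},
])

```text
clock: 37.95
eef_pos: [0.5394, 0.2883, 0.0269]
ee_rot: [-0.0, -0.052, 0.999, -0.0]
contact_force: [0.7, -0.5, -0.1]
grip_width: 0.0422
grip_force: 0.0
```

Call:
carry_out([
  {"dx": 0, "dy": 0, "dz": 0, "roll": 0},
  {"dx": 0, "dy": 0, "dz": 0, "roll": 0},
  {"dx": 0, "dy": 0, "dz": 0, "roll": 0},
  {"dx": 0, "dy": 0, "dz": 0, "roll": 0},
  {"dx": 0, "dy": 0, "dz": 0, "roll": 0},
  {"dx": 0, "dy": 0, "dz": 0, "roll": 0},
  {"dx": 0, "dy": 0, "dz": 0, "roll": 0},
  {"dx": 0, "dy": 0, "dz": 0, "roll": 0},
], gripper=20)

```text
clock: 38.75
eef_pos: [0.5402, 0.2887, 0.0281]
ee_rot: [0.001, -0.052, 0.999, 0.0]
contact_force: [-0.7, 0.4, 5.6]
grip_width: 0.0276
grip_force: 40.0
```

Call:
carry_out([
  {"dx": 0, "dy": 0, "dz": -8, "roll": 0},
  {"dx": 0, "dy": 0, "dz": -25, "roll": 0},
  {"dx": 0, "dy": 0, "dz": -50, "roll": 0},
  {"dx": 0, "dy": 0, "dz": -80, "roll": 0},
  {"dx": 0, "dy": 0, "dz": -115, "roll": 0},
  {"dx": 0, "dy": 0, "dz": -150, "roll": 0},
  {"dx": 0, "dy": 0, "dz": -185, "roll": 0},
  {"dx": 0, "dy": 0, "dz": -208, "roll": 0},
])

```text
clock: 39.55
eef_pos: [0.5403, 0.2886, 0.2394]
ee_rot: [0.002, -0.052, 0.999, 0.001]
contact_force: [1.0, 0.3, -0.2]
grip_width: 0.0277
grip_force: 39.5
```

```bash
python3 look.py .015 .507 .298 .09; python3 - <<'E'
from h import *
plan((.535,.06,.235,50),(.5522,-.2674,.235,11.3))
im=cv2.imread("wr.png");print(blobs(im)["yellow"]);st=telemetry.get_state();print(proj("wrist",st["eef_pos"]-np.array([0,0,.006]),st))
E
```

```text
[0.54026932 0.28860171 0.2394227 ] 0.02769091002265713
red [322.3, 147.1, 310.0, 136.0, 26.0, 24.0, 455.0] [0.5078 0.2855]
blue [337.1, 128.1, 324.0, 115.0, 27.0, 28.0, 548.0] [0.4862 0.2991]
at [0.5418 0.2894 0.2427] ydir 96.0 j7 1.15
(0.535, 0.06, 0.235, 50) -> d [  30.6 -227.5    6.6] roll 0.802
(0.5522, -0.2674, 0.235, 11.3) -> d [-223.6 -239.7    0.8] roll 0.675
[(np.float64(323.5), np.float64(256.5), np.int32(294), np.int32(226), np.int32(60), np.int32(64), np.int32(2541))]
(np.float64(320.8046943991618), np.float64(270.5475000042525))
```

Call:
carry_out([
  {"dx": 3, "dy": -22, "dz": 0, "roll": 0.1},
  {"dx": 7, "dy": -50, "dz": 0, "roll": 0.2},
  {"dx": 11, "dy": -80, "dz": 0, "roll": 0.3},
  {"dx": 15, "dy": -112, "dz": 2, "roll": 0.4},
  {"dx": 19, "dy": -144, "dz": 4, "roll": 0.5},
  {"dx": 23, "dy": -176, "dz": 4, "roll": 0.6},
  {"dx": 27, "dy": -205, "dz": 4, "roll": 0.7},
  {"dx": 31, "dy": -228, "dz": 4, "roll": 0.8},
])

```text
clock: 40.4
eef_pos: [0.5321, 0.0563, 0.2322]
ee_rot: [0.0, 0.344, 0.939, 0.0]
contact_force: [0.3, 0.8, -0.1]
grip_width: 0.0276
grip_force: 39.5
```

Call:
carry_out([
  {"dx": -24, "dy": -26, "dz": 0, "roll": 0.08},
  {"dx": -52, "dy": -56, "dz": 0, "roll": 0.16},
  {"dx": -82, "dy": -88, "dz": 0, "roll": 0.25},
  {"dx": -112, "dy": -120, "dz": 0, "roll": 0.34},
  {"dx": -142, "dy": -152, "dz": 0, "roll": 0.43},
  {"dx": -172, "dy": -184, "dz": 0, "roll": 0.52},
  {"dx": -202, "dy": -216, "dz": 0, "roll": 0.6},
  {"dx": -224, "dy": -240, "dz": 0, "roll": 0.675},
])

```text
clock: 41.2
eef_pos: [0.5499, -0.2725, 0.2324]
ee_rot: [0.001, 0.635, 0.773, 0.0]
contact_force: [0.7, -0.4, -0.4]
grip_width: 0.0272
grip_force: 39.5
```

Call:
carry_out([
  {"dx": 0, "dy": 0, "dz": 20, "roll": 0},
  {"dx": 0, "dy": 0, "dz": 45, "roll": 0},
  {"dx": 0, "dy": 0, "dz": 70, "roll": 0},
  {"dx": 0, "dy": 0, "dz": 95, "roll": 0},
  {"dx": 0, "dy": 0, "dz": 110, "roll": 0},
  {"dx": 0, "dy": 0, "dz": 110, "roll": 0},
  {"dx": 0, "dy": 0, "dz": 110, "roll": 0},
  {"dx": 0, "dy": 0, "dz": 110, "roll": 0},
])

```text
clock: 42.0
eef_pos: [0.5515, -0.2699, 0.1228]
ee_rot: [0.001, 0.633, 0.774, 0.0]
contact_force: [0.2, 0.3, 0.1]
grip_width: 0.0276
grip_force: 39.5
```

```bash
python3 - <<'E'
from h import *
st=telemetry.get_state();print(st["grip_width"])
plan((.5533,-.270,.033,11.3))
im=vision.read_camera("wrist");print(blobs(im)["yellow"],proj("wrist",[.5527,-.2678,.013],st))
E
```

```text
0.027572821424986103
at [ 0.5515 -0.2699  0.1228] ydir 11.5 j7 0.91
(0.5533, -0.27, 0.033, 11.3) -> d [-0.3  1.6 89.8] roll 0.003
[(np.float64(325.3), np.float64(222.3), np.int32(294), np.int32(170), np.int32(66), np.int32(120), np.int32(6489))] (np.float64(325.9575619475217), np.float64(204.5566366144308))
```

Call:
carry_out([
  {"dx": 1, "dy": 2, "dz": 20, "roll": 0},
  {"dx": 1, "dy": 2, "dz": 45, "roll": 0},
  {"dx": 1, "dy": 2, "dz": 62, "roll": 0},
  {"dx": 1, "dy": 2, "dz": 76, "roll": 0},
  {"dx": 1, "dy": 2, "dz": 84, "roll": 0},
  {"dx": 1, "dy": 2, "dz": 88, "roll": 0},
  {"dx": 1, "dy": 2, "dz": 90, "roll": 0},
  {"dx": 1, "dy": 2, "dz": 90, "roll": 0},
])

```text
clock: 42.85
eef_pos: [0.5523, -0.2682, 0.033]
ee_rot: [-0.0, 0.633, 0.774, 0.0]
contact_force: [-4.3, 2.8, 11.4]
grip_width: 0.0275
grip_force: 40.7
```

Call:
carry_out([
  {"dx": 0, "dy": 0, "dz": 0, "roll": 0},
  {"dx": 0, "dy": 0, "dz": 0, "roll": 0},
  {"dx": 0, "dy": 0, "dz": 0, "roll": 0},
  {"dx": 0, "dy": 0, "dz": 0, "roll": 0},
  {"dx": 0, "dy": 0, "dz": -10, "roll": 0},
  {"dx": 0, "dy": 0, "dz": -40, "roll": 0},
  {"dx": 0, "dy": 0, "dz": -75, "roll": 0},
  {"dx": 0, "dy": 0, "dz": -110, "roll": 0},
], gripper=42)

```text
clock: 43.65
eef_pos: [0.5521, -0.2681, 0.143]
ee_rot: [-0.0, 0.633, 0.774, -0.0]
contact_force: [0.1, 0.2, -1.0]
grip_width: 0.0418
grip_force: 0.0
```

Call:
carry_out([
  {"dx": 0, "dy": 0, "dz": -30, "roll": 0},
  {"dx": 0, "dy": 0, "dz": -60, "roll": 0},
  {"dx": 0, "dy": 0, "dz": -90, "roll": 0},
  {"dx": 0, "dy": 0, "dz": -90, "roll": 0},
  {"dx": 0, "dy": 0, "dz": -90, "roll": 0},
  {"dx": 0, "dy": 0, "dz": -90, "roll": 0},
  {"dx": 0, "dy": 0, "dz": -90, "roll": 0},
  {"dx": 0, "dy": 0, "dz": -90, "roll": 0},
])

```text
clock: 44.45
eef_pos: [0.5519, -0.2678, 0.2304]
ee_rot: [-0.001, 0.633, 0.774, -0.0]
contact_force: [-0.0, -0.2, -0.3]
grip_width: 0.0418
grip_force: 0.0
```

```bash
python3 chk.py yellow green | grep param; python3 - <<'E'
from h import *
plan((.53,.03,.235,30),(.51,.285,.22,60))
E
```

```text
yellow param 30 dx,dy,r mm [(np.float32(-1.9), np.float32(0.4), np.float32(16.1)), (np.float32(4.1), np.float32(3.4), np.float32(15.2)), (np.float32(-3.4), np.float32(5.6), np.float32(14.4))]
green param 30 dx,dy,r mm [(np.float32(-1.1), np.float32(-1.1), np.float32(11.1)), (np.float32(3.4), np.float32(-1.9), np.float32(15.2)), (np.float32(-5.6), np.float32(1.1), np.float32(16.1))]
at [ 0.552  -0.2679  0.2306] ydir 11.5 j7 0.85
(0.53, 0.03, 0.235, 30) -> d [296.3  37.6  -4.3] roll -0.324
(0.51, 0.285, 0.22, 60) -> d [230.8 110.2  15. ] roll -0.524
```

Both look seated. Next, red and blue.

Call:
carry_out([
  {"dx": 25, "dy": 3, "dz": -4, "roll": -0.03},
  {"dx": 60, "dy": 8, "dz": -4, "roll": -0.07},
  {"dx": 100, "dy": 13, "dz": -4, "roll": -0.11},
  {"dx": 142, "dy": 18, "dz": -4, "roll": -0.16},
  {"dx": 184, "dy": 23, "dz": -4, "roll": -0.2},
  {"dx": 226, "dy": 29, "dz": -4, "roll": -0.25},
  {"dx": 264, "dy": 34, "dz": -4, "roll": -0.29},
  {"dx": 296, "dy": 38, "dz": -4, "roll": -0.324},
])

```text
clock: 45.3
eef_pos: [0.5303, 0.032, 0.2351]
ee_rot: [-0.0, 0.498, 0.867, 0.0]
contact_force: [-0.1, -0.1, -0.8]
grip_width: 0.0419
grip_force: 0.0
```

Call:
carry_out([
  {"dx": 30, "dy": 14, "dz": 0, "roll": -0.07},
  {"dx": 62, "dy": 30, "dz": 0, "roll": -0.14},
  {"dx": 96, "dy": 46, "dz": 0, "roll": -0.21},
  {"dx": 130, "dy": 62, "dz": 5, "roll": -0.28},
  {"dx": 164, "dy": 78, "dz": 10, "roll": -0.36},
  {"dx": 196, "dy": 93, "dz": 15, "roll": -0.44},
  {"dx": 220, "dy": 105, "dz": 15, "roll": -0.5},
  {"dx": 231, "dy": 110, "dz": 15, "roll": -0.524},
])

```text
clock: 46.1
eef_pos: [0.5098, 0.2875, 0.22]
ee_rot: [-0.0, 0.256, 0.967, 0.0]
contact_force: [-0.2, -0.0, 0.5]
grip_width: 0.0419
grip_force: 0.0
```

Call:
carry_out([
  {"dx": 0, "dy": 0, "dz": 0, "roll": 0},
  {"dx": 0, "dy": 0, "dz": 0, "roll": 0},
  {"dx": 0, "dy": 0, "dz": 0, "roll": 0},
  {"dx": 0, "dy": 0, "dz": 0, "roll": 0},
  {"dx": 0, "dy": 0, "dz": 0, "roll": 0},
  {"dx": 0, "dy": 0, "dz": 0, "roll": 0},
  {"dx": 0, "dy": 0, "dz": 0, "roll": 0},
  {"dx": 0, "dy": 0, "dz": 0, "roll": 0},
])

```text
clock: 46.9
eef_pos: [0.5104, 0.2846, 0.2203]
ee_rot: [-0.0, 0.258, 0.966, -0.0]
contact_force: [-0.9, -0.2, 1.0]
grip_width: 0.0419
grip_force: 0.0
```

```bash
python3 look.py .015 .507 .298 .09; python3 - <<'E'
from h import *
st=telemetry.get_state()
im=cv2.imread("wr.png");h=cv2.cvtColor(im,cv2.COLOR_BGR2HSV)
m=cv2.inRange(h,np.array((0,130,60)),np.array((6,255,255)))|cv2.inRange(h,np.array((172,130,60)),np.array((180,255,255)))
m2=cv2.inRange(h,np.array((100,130,40)),np.array((125,255,255)))
for n,mm in(("red",m),("blue",m2)):
    cs=[c for c in cv2.findContours(mm,0,1)[0] if cv2.contourArea(c)>150]
    for c in cs:
        e=cv2.fitEllipse(c)
        if 280<e[0][0]<380 and 100<e[0][1]<240:print(n,e)
ys,xs=slice(130,206,3),slice(296,352,3)
b=h[ys,xs];print("\n".join(" ".join("R" if (m[y,x]) else "B" if m2[y,x] else "." for x in range(300,350,2))+"  "+" ".join(f"{h[y,x,2]:3d}" for x in range(300,350,4)) for y in range(136,200,3)))
E
```

```text
[0.51037022 0.28462793 0.22028277] 0.041939392436986335
red [322.4, 179.4, 310.0, 169.0, 26.0, 22.0, 451.0] [0.508  0.2854]
blue [323.8, 154.4, 311.0, 141.0, 27.0, 27.0, 582.0] [0.4862 0.2997]
red ((322.3727111816406, 179.3805389404297), (21.24492073059082, 24.983192443847656), 97.59980773925781)
blue ((323.8533630371094, 154.3860321044922), (25.83967399597168, 26.938589096069336), 105.5144271850586)
. . . . . . . . . . . . . . . . . . . . . . . . .  249 248 249 250 250 250 251 251 252 252 251 251 251
. . . . . . . . . . . . . . . . . . . . . . . . .  244 249 249 249 250 245 242 252 251 251 251 251 251
. . . . . . . . . B B B B B B . . . . . . . . . .  147 222 250 251 195 202 206 200 244 251 251 251 251
. . . . . . . B B B B B B B B B B . . . . . . . .  151 157 225 152 209 222 235 219 216 250 250 251 251
. . . . . . B B B B B B B B B B B B . . . . . . .  179 173 175 152 230 248 248 248 227 227 250 250 251
. . . . . . B B B B B B B B B B B B B . . . . . .  176 179 175 132 249 248 249 251 252 216 253 251 250
. . . . . . B B B B B B B B B B B B B . . . . . .  177 176 180 148 145 241 252
[... 869 characters left out ...]
R R R R R R R R . . . . . . .  179 174 160 148 151 141 148 154 151 137 175 174 174
. . . . . . R R R R R R R R R R R R . . . . . . .  175 179 173 138 141 141 141 141 142 130 173 174 173
. . . . . . . R R R R R R R R R R . . . . . . . .  179 176 179 146 141 140 141 140 139 221 190 194 211
. . . . . . . . . . R R . R . . . . . . . . . . .  175 181 177 179 149 140 144 152 243 253 253 253 253
. . . . . . . . . . . . . . . . . . . . . . . . .  177 176 177 178 174 205 254 254 253 253 253 253 252
. . . . . . . . . . . . . . . . . . . . . . . . .  175 177 176 175 176 252 252 252 252 252 253 252 252
. . . . . . . . . . . . . . . . . . . . . . . . .  172 171 174 174 220 253 252 252 252 252 252 252 252
```

```bash
python3 - <<'E'
from h import *
plan((.4848,.3005,.0265,56))
E
```

```text
at [0.5104 0.2846 0.2203] ydir 60.0 j7 0.58
(0.4848, 0.3005, 0.0265, 56) -> d [ 30.1   1.  193.8] roll 0.071
```

Call:
carry_out([
  {"dx": 10, "dy": 0, "dz": 15, "roll": 0.07},
  {"dx": 22, "dy": 1, "dz": 45, "roll": 0.07},
  {"dx": 30, "dy": 1, "dz": 80, "roll": 0.07},
  {"dx": 30, "dy": 1, "dz": 115, "roll": 0.07},
  {"dx": 30, "dy": 1, "dz": 145, "roll": 0.07},
  {"dx": 30, "dy": 1, "dz": 170, "roll": 0.07},
  {"dx": 30, "dy": 1, "dz": 186, "roll": 0.07},
  {"dx": 30, "dy": 1, "dz": 193, "roll": 0.07},
])

```text
clock: 47.75
eef_pos: [0.4843, 0.3001, 0.026]
ee_rot: [-0.001, 0.292, 0.956, -0.001]
contact_force: [0.0, 0.1, 1.4]
grip_width: 0.0421
grip_force: 0.0
```

Call:
carry_out([
  {"dx": 0, "dy": 0, "dz": 0, "roll": 0},
  {"dx": 0, "dy": 0, "dz": 0, "roll": 0},
  {"dx": 0, "dy": 0, "dz": 0, "roll": 0},
  {"dx": 0, "dy": 0, "dz": 0, "roll": 0},
  {"dx": 0, "dy": 0, "dz": 0, "roll": 0},
  {"dx": 0, "dy": 0, "dz": 0, "roll": 0},
  {"dx": 0, "dy": 0, "dz": 0, "roll": 0},
  {"dx": 0, "dy": 0, "dz": 0, "roll": 0},
], gripper=20)

```text
clock: 48.55
eef_pos: [0.4849, 0.3005, 0.0273]
ee_rot: [0.0, 0.292, 0.956, -0.0]
contact_force: [-0.6, -0.5, -0.6]
grip_width: 0.0279
grip_force: 39.4
```

Call:
carry_out([
  {"dx": 0, "dy": 0, "dz": -6, "roll": 0},
  {"dx": 0, "dy": 0, "dz": -18, "roll": 0},
  {"dx": 0, "dy": 0, "dz": -40, "roll": 0},
  {"dx": 0, "dy": 0, "dz": -72, "roll": 0},
  {"dx": 0, "dy": 0, "dz": -110, "roll": 0},
  {"dx": 0, "dy": 0, "dz": -150, "roll": 0},
  {"dx": 0, "dy": 0, "dz": -185, "roll": 0},
  {"dx": 0, "dy": 0, "dz": -208, "roll": 0},
])

```text
clock: 49.35
eef_pos: [0.4859, 0.3008, 0.2394]
ee_rot: [0.001, 0.292, 0.956, 0.002]
contact_force: [1.5, -0.3, -0.3]
grip_width: 0.028
grip_force: 39.5
```

```bash
python3 look.py .015 .507 .298 .09; python3 - <<'E'
from h import *
im=cv2.imread("wr.png");print([b for b in blobs(im)["blue"] if 280<b[0]<370])
plan((.515,.03,.235,35),(.4925,-.2825,.235,11.3))
E
```

```text
[0.48585738 0.30079409 0.23935944] 0.028014802705260293
red [323.5, 190.6, 312.0, 179.0, 25.0, 25.0, 480.0] [0.4986 0.294 ]
[(np.float64(323.3), np.float64(267.9), np.int32(294), np.int32(236), np.int32(60), np.int32(64), np.int32(3117))]
at [0.4873 0.3016 0.2423] ydir 56.0 j7 0.46
(0.515, 0.03, 0.235, 35) -> d [-174.8 -209.8    6. ] roll 0.367
(0.4925, -0.2825, 0.235, 11.3) -> d [-243.1 -197.7   -1. ] roll 0.414
```

Call:
carry_out([
  {"dx": -17, "dy": -20, "dz": 0, "roll": 0.04},
  {"dx": -38, "dy": -46, "dz": 0, "roll": 0.08},
  {"dx": -62, "dy": -74, "dz": 0, "roll": 0.13},
  {"dx": -88, "dy": -104, "dz": 0, "roll": 0.18},
  {"dx": -114, "dy": -135, "dz": 2, "roll": 0.23},
  {"dx": -138, "dy": -164, "dz": 4, "roll": 0.28},
  {"dx": -159, "dy": -189, "dz": 4, "roll": 0.33},
  {"dx": -175, "dy": -208, "dz": 4, "roll": 0.367},
])

```text
clock: 50.2
eef_pos: [0.5131, 0.0268, 0.2314]
ee_rot: [-0.0, 0.464, 0.886, -0.0]
contact_force: [-0.1, -0.1, -0.6]
grip_width: 0.028
grip_force: 39.5
```

Call:
carry_out([
  {"dx": -24, "dy": -20, "dz": 0, "roll": 0.05},
  {"dx": -54, "dy": -44, "dz": 0, "roll": 0.1},
  {"dx": -87, "dy": -71, "dz": 0, "roll": 0.15},
  {"dx": -122, "dy": -100, "dz": 0, "roll": 0.21},
  {"dx": -157, "dy": -129, "dz": 0, "roll": 0.27},
  {"dx": -190, "dy": -156, "dz": 0, "roll": 0.33},
  {"dx": -218, "dy": -179, "dz": 0, "roll": 0.38},
  {"dx": -238, "dy": -195, "dz": 0, "roll": 0.414},
])

```text
clock: 51.0
eef_pos: [0.4887, -0.2801, 0.2316]
ee_rot: [0.0, 0.636, 0.771, -0.0]
contact_force: [0.7, -0.8, -0.3]
grip_width: 0.0278
grip_force: 39.5
```

Call:
carry_out([
  {"dx": 0, "dy": 0, "dz": 20, "roll": 0},
  {"dx": 0, "dy": 0, "dz": 45, "roll": 0},
  {"dx": 0, "dy": 0, "dz": 70, "roll": 0},
  {"dx": 0, "dy": 0, "dz": 95, "roll": 0},
  {"dx": 0, "dy": 0, "dz": 110, "roll": 0},
  {"dx": 0, "dy": 0, "dz": 110, "roll": 0},
  {"dx": 0, "dy": 0, "dz": 110, "roll": 0},
  {"dx": 0, "dy": 0, "dz": 110, "roll": 0},
])

```text
clock: 51.8
eef_pos: [0.4914, -0.2772, 0.1226]
ee_rot: [0.001, 0.634, 0.773, 0.0]
contact_force: [0.8, -0.8, -0.1]
grip_width: 0.028
grip_force: 39.5
```

```bash
python3 - <<'E'
from h import *
st=telemetry.get_state();print(st["grip_width"])
plan((.4915,-.277,.033,11.3))
im=vision.read_camera("wrist");print(blobs(im)["blue"],proj("wrist",[.4919,-.28,.013],st))
E
```

```text
0.028028453229034755
at [ 0.4914 -0.2772  0.1226] ydir 11.3 j7 1.0
(0.4915, -0.277, 0.033, 11.3) -> d [ 0.3 -0.  89.6] roll -0.001
[(np.float64(323.9), np.float64(233.4), np.int32(292), np.int32(177), np.int32(65), np.int32(120), np.int32(6887)), (np.float64(634.9), np.float64(232.9), np.int32(628), np.int32(206), np.int32(12), np.int32(51), np.int32(414))] (np.float64(323.82018631349706), np.float64(210.53736963800046))
```

Call:
carry_out([
  {"dx": 1, "dy": 0, "dz": 20, "roll": 0},
  {"dx": 1, "dy": 0, "dz": 45, "roll": 0},
  {"dx": 1, "dy": 0, "dz": 62, "roll": 0},
  {"dx": 1, "dy": 0, "dz": 76, "roll": 0},
  {"dx": 1, "dy": 0, "dz": 84, "roll": 0},
  {"dx": 1, "dy": 0, "dz": 88, "roll": 0},
  {"dx": 1, "dy": 0, "dz": 90, "roll": 0},
  {"dx": 1, "dy": 0, "dz": 90, "roll": 0},
])

```text
clock: 52.65
eef_pos: [0.4909, -0.276, 0.0321]
ee_rot: [0.001, 0.634, 0.773, 0.0]
contact_force: [-0.9, 0.4, 0.3]
grip_width: 0.0278
grip_force: 39.5
```

Call:
carry_out([
  {"dx": 0, "dy": 0, "dz": 0, "roll": 0},
  {"dx": 0, "dy": 0, "dz": 0, "roll": 0},
  {"dx": 0, "dy": 0, "dz": 0, "roll": 0},
  {"dx": 0, "dy": 0, "dz": 0, "roll": 0},
  {"dx": 0, "dy": 0, "dz": -10, "roll": 0},
  {"dx": 0, "dy": 0, "dz": -40, "roll": 0},
  {"dx": 0, "dy": 0, "dz": -75, "roll": 0},
  {"dx": 0, "dy": 0, "dz": -110, "roll": 0},
], gripper=42)

```text
clock: 53.45
eef_pos: [0.4902, -0.2756, 0.143]
ee_rot: [-0.0, 0.634, 0.773, -0.0]
contact_force: [0.6, 0.6, -0.4]
grip_width: 0.0419
grip_force: 0.0
```

Call:
carry_out([
  {"dx": 0, "dy": 0, "dz": -30, "roll": 0},
  {"dx": 0, "dy": 0, "dz": -60, "roll": 0},
  {"dx": 0, "dy": 0, "dz": -90, "roll": 0},
  {"dx": 0, "dy": 0, "dz": -90, "roll": 0},
  {"dx": 0, "dy": 0, "dz": -90, "roll": 0},
  {"dx": 0, "dy": 0, "dz": -90, "roll": 0},
  {"dx": 0, "dy": 0, "dz": -90, "roll": 0},
  {"dx": 0, "dy": 0, "dz": -90, "roll": 0},
])

```text
clock: 54.25
eef_pos: [0.49, -0.2754, 0.2305]
ee_rot: [-0.001, 0.634, 0.773, -0.0]
contact_force: [0.3, 0.2, -0.3]
grip_width: 0.0421
grip_force: 0.0
```

```bash
python3 chk.py blue yellow green | grep param; python3 - <<'E'
from h import *
plan((.51,.03,.235,35),(.4986,.294,.15,56))
E
```

```text
blue param 30 dx,dy,r mm [(np.float32(-1.1), np.float32(1.9), np.float32(11.0))]
yellow param 30 dx,dy,r mm [(np.float32(-1.9), np.float32(1.1), np.float32(10.8)), (np.float32(-6.4), np.float32(-0.4), np.float32(16.1)), (np.float32(-4.9), np.float32(4.9), np.float32(13.5))]
green param 30 dx,dy,r mm [(np.float32(-1.9), np.float32(-1.1), np.float32(11.0)), (np.float32(-0.4), np.float32(2.6), np.float32(16.1)), (np.float32(-5.6), np.float32(-4.9), np.float32(16.1))]
at [ 0.4901 -0.2755  0.2306] ydir 11.3 j7 0.91
(0.51, 0.03, 0.235, 35) -> d [295.7  79.3  -4.3] roll -0.414
(0.4986, 0.294, 0.15, 56) -> d [222.7 142.2  85. ] roll -0.367
```

All three show a flat top-face circle of r 11 mm within 2 mm of their slots. Now red.

Call:
carry_out([
  {"dx": 25, "dy": 7, "dz": -4, "roll": -0.04},
  {"dx": 60, "dy": 16, "dz": -4, "roll": -0.09},
  {"dx": 100, "dy": 27, "dz": -4, "roll": -0.14},
  {"dx": 142, "dy": 38, "dz": -4, "roll": -0.2},
  {"dx": 184, "dy": 49, "dz": -4, "roll": -0.26},
  {"dx": 226, "dy": 60, "dz": -4, "roll": -0.32},
  {"dx": 264, "dy": 71, "dz": -4, "roll": -0.37},
  {"dx": 296, "dy": 79, "dz": -4, "roll": -0.414},
])

```text
clock: 55.1
eef_pos: [0.5099, 0.0327, 0.2351]
ee_rot: [-0.0, 0.46, 0.888, 0.0]
contact_force: [0.9, -0.0, -0.1]
grip_width: 0.0423
grip_force: 0.0
```

Call:
carry_out([
  {"dx": 29, "dy": 18, "dz": 0, "roll": -0.05},
  {"dx": 60, "dy": 38, "dz": 0, "roll": -0.1},
  {"dx": 93, "dy": 59, "dz": 0, "roll": -0.15},
  {"dx": 126, "dy": 80, "dz": 10, "roll": -0.2},
  {"dx": 158, "dy": 101, "dz": 30, "roll": -0.25},
  {"dx": 188, "dy": 120, "dz": 55, "roll": -0.3},
  {"dx": 212, "dy": 135, "dz": 75, "roll": -0.34},
  {"dx": 223, "dy": 142, "dz": 85, "roll": -0.367},
])

```text
clock: 55.9
eef_pos: [0.4965, 0.2969, 0.148]
ee_rot: [-0.001, 0.29, 0.957, -0.001]
contact_force: [-0.3, -0.1, 0.5]
grip_width: 0.0419
grip_force: 0.0
```

Call:
carry_out([
  {"dx": 0, "dy": 0, "dz": 0, "roll": 0},
  {"dx": 0, "dy": 0, "dz": 0, "roll": 0},
  {"dx": 0, "dy": 0, "dz": 0, "roll": 0},
  {"dx": 0, "dy": 0, "dz": 0, "roll": 0},
  {"dx": 0, "dy": 0, "dz": 0, "roll": 0},
  {"dx": 0, "dy": 0, "dz": 0, "roll": 0},
  {"dx": 0, "dy": 0, "dz": 0, "roll": 0},
  {"dx": 0, "dy": 0, "dz": 0, "roll": 0},
])

```text
clock: 56.7
eef_pos: [0.4984, 0.2942, 0.1503]
ee_rot: [-0.0, 0.292, 0.956, 0.0]
contact_force: [-0.2, 0.0, 1.2]
grip_width: 0.0419
grip_force: 0.0
```

```bash
python3 look.py .015 .507 .298 .09; python3 - <<'E'
from h import *
plan((.4986,.294,.0265,56))
E
```

```text
[0.498365   0.29421372 0.1503448 ] 0.041922939570362625
red [322.7, 198.6, 306.0, 182.0, 34.0, 34.0, 883.0] [0.4984 0.2941]
at [0.4984 0.2943 0.1503] ydir 56.0 j7 0.53
(0.4986, 0.294, 0.0265, 56) -> d [-3.000e-01 -1.000e-01  1.238e+02] roll 0.001
```

Call:
carry_out([
  {"dx": 0, "dy": 0, "dz": 25, "roll": 0},
  {"dx": 0, "dy": 0, "dz": 50, "roll": 0},
  {"dx": 0, "dy": 0, "dz": 75, "roll": 0},
  {"dx": 0, "dy": 0, "dz": 95, "roll": 0},
  {"dx": 0, "dy": 0, "dz": 110, "roll": 0},
  {"dx": 0, "dy": 0, "dz": 120, "roll": 0},
  {"dx": 0, "dy": 0, "dz": 124, "roll": 0},
  {"dx": 0, "dy": 0, "dz": 124, "roll": 0},
])

```text
clock: 57.55
eef_pos: [0.4985, 0.2942, 0.0262]
ee_rot: [0.0, 0.292, 0.956, -0.0]
contact_force: [-0.2, 0.3, 0.3]
grip_width: 0.042
grip_force: 0.0
```

Call:
carry_out([
  {"dx": 0, "dy": 0, "dz": 0, "roll": 0},
  {"dx": 0, "dy": 0, "dz": 0, "roll": 0},
  {"dx": 0, "dy": 0, "dz": 0, "roll": 0},
  {"dx": 0, "dy": 0, "dz": 0, "roll": 0},
  {"dx": 0, "dy": 0, "dz": 0, "roll": 0},
  {"dx": 0, "dy": 0, "dz": 0, "roll": 0},
  {"dx": 0, "dy": 0, "dz": 0, "roll": 0},
  {"dx": 0, "dy": 0, "dz": 0, "roll": 0},
], gripper=20)

```text
clock: 58.35
eef_pos: [0.4991, 0.2946, 0.0272]
ee_rot: [0.001, 0.292, 0.956, 0.001]
contact_force: [-0.2, -0.4, 7.2]
grip_width: 0.028
grip_force: 39.9
```

Call:
carry_out([
  {"dx": 0, "dy": 0, "dz": -6, "roll": 0},
  {"dx": 0, "dy": 0, "dz": -20, "roll": 0},
  {"dx": 0, "dy": 0, "dz": -45, "roll": 0},
  {"dx": 0, "dy": 0, "dz": -78, "roll": 0},
  {"dx": 0, "dy": 0, "dz": -115, "roll": 0},
  {"dx": 0, "dy": 0, "dz": -155, "roll": 0},
  {"dx": 0, "dy": 0, "dz": -190, "roll": 0},
  {"dx": 0, "dy": 0, "dz": -209, "roll": 0},
])

```text
clock: 59.15
eef_pos: [0.4995, 0.2947, 0.2397]
ee_rot: [0.002, 0.292, 0.956, 0.002]
contact_force: [0.3, 0.7, -0.9]
grip_width: 0.0274
grip_force: 39.5
```

```bash
python3 - <<'E'
from h import *
st=telemetry.get_state();print(st["grip_width"])
plan((.505,.03,.235,35),(.4797,-.2185,.235,11.3))
im=vision.read_camera("wrist");print([b for b in blobs(im)["red"] if 280<b[0]<370])
E
```

```text
0.02736482742111435
at [0.4995 0.2947 0.2397] ydir 56.0 j7 0.5
(0.505, 0.03, 0.235, 35) -> d [-152.5 -216.4    3.9] roll 0.367
(0.4797, -0.2185, 0.235, 11.3) -> d [-189.  -163.3   -0.5] roll 0.414
[(np.float64(323.2), np.float64(264.0), np.int32(294), np.int32(232), np.int32(60), np.int32(63), np.int32(3038))]
```

Call:
carry_out([
  {"dx": -14, "dy": -20, "dz": 0, "roll": 0.04},
  {"dx": -33, "dy": -47, "dz": 0, "roll": 0.08},
  {"dx": -54, "dy": -77, "dz": 0, "roll": 0.13},
  {"dx": -76, "dy": -108, "dz": 0, "roll": 0.18},
  {"dx": -98, "dy": -139, "dz": 2, "roll": 0.23},
  {"dx": -120, "dy": -170, "dz": 4, "roll": 0.28},
  {"dx": -139, "dy": -197, "dz": 4, "roll": 0.33},
  {"dx": -152, "dy": -216, "dz": 4, "roll": 0.367},
])

```text
clock: 60.0
eef_pos: [0.5033, 0.0274, 0.2318]
ee_rot: [0.0, 0.464, 0.886, -0.0]
contact_force: [0.7, 0.8, -0.1]
grip_width: 0.0275
grip_force: 39.5
```

Call:
carry_out([
  {"dx": -20, "dy": -17, "dz": 0, "roll": 0.05},
  {"dx": -44, "dy": -38, "dz": 0, "roll": 0.1},
  {"dx": -70, "dy": -60, "dz": 0, "roll": 0.15},
  {"dx": -97, "dy": -84, "dz": 0, "roll": 0.21},
  {"dx": -124, "dy": -107, "dz": 0, "roll": 0.27},
  {"dx": -150, "dy": -130, "dz": 0, "roll": 0.33},
  {"dx": -173, "dy": -150, "dz": 0, "roll": 0.38},
  {"dx": -189, "dy": -163, "dz": 0, "roll": 0.414},
])

```text
clock: 60.8
eef_pos: [0.4777, -0.2205, 0.2319]
ee_rot: [0.0, 0.636, 0.772, -0.0]
contact_force: [-0.1, 0.6, -0.3]
grip_width: 0.0276
grip_force: 39.5
```

Call:
carry_out([
  {"dx": 0, "dy": 0, "dz": 20, "roll": 0},
  {"dx": 0, "dy": 0, "dz": 45, "roll": 0},
  {"dx": 0, "dy": 0, "dz": 70, "roll": 0},
  {"dx": 0, "dy": 0, "dz": 95, "roll": 0},
  {"dx": 0, "dy": 0, "dz": 110, "roll": 0},
  {"dx": 0, "dy": 0, "dz": 110, "roll": 0},
  {"dx": 0, "dy": 0, "dz": 110, "roll": 0},
  {"dx": 0, "dy": 0, "dz": 110, "roll": 0},
])

```text
clock: 61.6
eef_pos: [0.4795, -0.2185, 0.1225]
ee_rot: [0.001, 0.634, 0.773, 0.0]
contact_force: [0.2, 0.0, -0.2]
grip_width: 0.0276
grip_force: 39.5
```

```bash
python3 - <<'E'
from h import *
st=telemetry.get_state();print(st["grip_width"])
plan((.4797,-.2185,.033,11.3))
im=vision.read_camera("wrist");print(blobs(im)["red"],proj("wrist",[.4797,-.2192,.013],st))
E
```

```text
0.027551387176667063
at [ 0.4795 -0.2185  0.1225] ydir 11.3 j7 0.92
(0.4797, -0.2185, 0.033, 11.3) -> d [ 0.1  0.  89.5] roll -0.0
[(np.float64(209.8), np.float64(5.0), np.int32(196), np.int32(0), np.int32(26), np.int32(15), np.int32(265)), (np.float64(180.1), np.float64(142.1), np.int32(164), np.int32(106), np.int32(34), np.int32(72), np.int32(1575)), (np.float64(323.3), np.float64(230.1), np.int32(291), np.int32(174), np.int32(65), np.int32(120), np.int32(6962))] (np.float64(323.90334302547063), np.float64(207.89887686042138))
```

Call:
carry_out([
  {"dx": 1, "dy": 0, "dz": 20, "roll": 0},
  {"dx": 1, "dy": 0, "dz": 45, "roll": 0},
  {"dx": 1, "dy": 0, "dz": 62, "roll": 0},
  {"dx": 1, "dy": 0, "dz": 76, "roll": 0},
  {"dx": 1, "dy": 0, "dz": 84, "roll": 0},
  {"dx": 1, "dy": 0, "dz": 88, "roll": 0},
  {"dx": 1, "dy": 0, "dz": 90, "roll": 0},
  {"dx": 1, "dy": 0, "dz": 90, "roll": 0},
])

```text
clock: 62.45
eef_pos: [0.4787, -0.2173, 0.0322]
ee_rot: [0.0, 0.634, 0.773, 0.0]
contact_force: [-1.9, 0.9, 5.0]
grip_width: 0.0276
grip_force: 39.9
```

Call:
carry_out([
  {"dx": 0, "dy": 0, "dz": 0, "roll": 0},
  {"dx": 0, "dy": 0, "dz": 0, "roll": 0},
  {"dx": 0, "dy": 0, "dz": 0, "roll": 0},
  {"dx": 0, "dy": 0, "dz": 0, "roll": 0},
  {"dx": 0, "dy": 0, "dz": -10, "roll": 0},
  {"dx": 0, "dy": 0, "dz": -40, "roll": 0},
  {"dx": 0, "dy": 0, "dz": -75, "roll": 0},
  {"dx": 0, "dy": 0, "dz": -110, "roll": 0},
], gripper=42)

```text
clock: 63.25
eef_pos: [0.4782, -0.2172, 0.143]
ee_rot: [-0.0, 0.634, 0.773, -0.0]
contact_force: [1.0, -0.0, -0.5]
grip_width: 0.042
grip_force: 0.0
```

Call:
carry_out([
  {"dx": 0, "dy": 0, "dz": -30, "roll": 0},
  {"dx": 0, "dy": 0, "dz": -60, "roll": 0},
  {"dx": 0, "dy": 0, "dz": -90, "roll": 0},
  {"dx": 0, "dy": 0, "dz": -90, "roll": 0},
  {"dx": 0, "dy": 0, "dz": -90, "roll": 0},
  {"dx": 0, "dy": 0, "dz": -90, "roll": 0},
  {"dx": 0, "dy": 0, "dz": -90, "roll": 0},
  {"dx": 0, "dy": 0, "dz": -90, "roll": 0},
])

```text
clock: 64.05
eef_pos: [0.478, -0.217, 0.2305]
ee_rot: [-0.001, 0.634, 0.773, -0.0]
contact_force: [0.4, 1.6, 0.1]
grip_width: 0.0419
grip_force: 0.0
```

```bash
python3 chk.py red blue yellow green | grep param; python3 - <<'E'
from h import *
t=vision.read_camera("top");g=cv2.cvtColor(t,cv2.COLOR_BGR2GRAY)
# pan floor: bright disc near mat
x0,y0=proj("top",[.507,.298,.004]);r=cv2.inRange(t,np.array((150,150,150)),np.array((255,255,255)))
print("expect floor",x0,y0)
for rr in((18,22),(24,29)):
  h=cv2.HoughCircles(g[160:250,170:270],cv2.HOUGH_GRADIENT,1,5,param1=80,param2=12,minRadius=rr[0],maxRadius=rr[1])
  if h is not None:
    for c in h[0][:3]:print(rr,c[0]+170,c[1]+160,c[2],hit("top",c[0]+170,c[1]+160,.004 if rr[0]<20 else .028)[:2])
hs=cv2.cvtColor(t,cv2.COLOR_BGR2HSV);m=cv2.inRange(hs,np.array((8,150,100)),np.array((20,255,255)));n,_,s,c=cv2.connectedComponentsWithStats(m[150:190,240:290]);print("post",[(c[i]+[240,150],hit("top",*(c[i]+[240,150]),.166)[:2],s[i][4]) for i in range(1,n) if s[i][4]>8])
E
```

```text
red param 30 dx,dy,r mm [(np.float32(-1.1), np.float32(4.9), np.float32(14.1))]
blue param 30 dx,dy,r mm [(np.float32(-1.1), np.float32(2.6), np.float32(10.9))]
yellow param 30 dx,dy,r mm [(np.float32(-4.1), np.float32(4.9), np.float32(15.2))]
green param 30 dx,dy,r mm [(np.float32(-1.1), np.float32(-0.4), np.float32(15.2)), (np.float32(-4.9), np.float32(3.4), np.float32(12.8)), (np.float32(-2.6), np.float32(-4.1), np.float32(12.0))]
expect floor 221.16939688151564 204.87667828147949
(18, 22) 221.5 204.5 18.5 [0.50818066 0.29691681]
(18, 22) 227.5 199.5 21.4 [0.5237148 0.277345 ]
(24, 29) 218.5 204.5 27.3 [0.50729357 0.30050084]
(24, 29) 222.5 208.5 28.4 [0.49432369 0.28806136]
(24, 29) 214.5 201.5 25.1 [0.51712019 0.31300521]
post [(array([266.69767442, 166.55813953]), array([0.60416739, 0.12747174]), np.int32(43))]
```

```bash
python3 - <<'E'
from chk import *
st=telemetry.get_state();im=vision.read_camera("wrist")
for k in("red","yellow"):
    p=patch(im,st,S[k],.025);g=cv2.cvtColor(p,cv2.COLOR_BGR2GRAY);e=cv2.Canny(g,40,100)
    h=cv2.HoughCircles(g,cv2.HOUGH_GRADIENT,1.5,4,param1=60,param2=10,minRadius=20,maxRadius=24)
    print(k,[(round(30-c[1]*.5,1),round(30-c[0]*.5,1),round(c[2]*.5,1)) for c in h[0][:4]])
    v=p.max(2)[::4,::3];print("\n".join("".join(" .:-=+*#%@"[min(9,int(x)*10//256)] for x in r) for r in v))
E
```

```text
red [(np.float32(3.4), np.float32(17.6), np.float32(11.6)), (np.float32(-1.9), np.float32(1.9), np.float32(11.6)), (np.float32(13.9), np.float32(-7.1), np.float32(11.6)), (np.float32(1.1), np.float32(5.6), np.float32(11.6))]
######%@@@@@@@@@*++++++++++**###%@@@@@@@
%@@@@@@@@@@@@@@%++++++++++++***#@@@@@##@
@@@@@@@@@@@@@@@@*+++++++++++++*#@@@@@#+*
@@@@@@@@@@@@@@@@*++++++++++++**#@@@@@*=+
@@@@@@@@@@@@@@@@%*++++++++++++*@@@@@%+=+
@@@@@@@@@@@@@@@@@%###*++++===+#%@@@##*==
@@@@@@@@@@@@@@@@@%%%#+++***++*#*#%###*+=
@@@@@@@@@@@@%%%@@@@@@#*####*+*##*####*+=
@@@@@@@%@@@@@@@@@@@%**#####*+*##*####*+=
%%@@@@@@@@@@@@@@@%#*++**###*+*########*=
%@@@@@@@@@@@@@@%%#***+++**##*+*#######*+
@@@@@@@@@@%%@@@@@@%###**++*#*+*######**+
@%@@@@@@@%%@@@@@@@@#####*+**#**#######**
@%@@@@@@@#%@@@@@@@#######*+**+*########*
@%@@@@@@##@@@@@@@#########*+*++*####**#*
@%@@@@@@#%@%@@@@%#########*+**+*########
@@%@@@@@##@%@@@%##########*+*#**########
@@#@@@@@%#@@@@%###########***#*+*#######
@@%@@@@@@#@@@%###########****#*+*#######
@@@%@@@@%*%@%#*#########****##*+*##**###
@@@%@@@@@@#%%***#######****####**##***##
@@@#@@@@@@@*++
[... 1113 characters left out ...]
:::
@@@@@@@@@%@@@@@@@@@@@#=------------:::::
@@@@@@@%#%@@@@@@@@@@#=-----------:::::::
@@@@@@@#*@@@@@@@@@@@#=---------:::::::::
%@@@@@@**@@@@@@@@@@@%=-------:::::::::::
#@@@@@@**@@@@@@@@@@@%+-----:::::::::::::
*@@@@@@%*%@@@@@@@@@@@*---:::::::::::::::
+%@@@@@*+#@@@@@@@@@@%*-:::::::::::::::-:
#%@@@@@#++%@@@@@@@@@@%-::::::::--=+#%%%*
%#@@@@@@#=+%@@@@@@@@@#=-:-=+**#@@@@@@@@%
%*@@@@@@%*=+#@@@@@@@@@%#%@@@@%%@@@@@@@@@
%+%@@@@@@@#*++#%@@@@@%@@@@@@@@%@@@@@@@@@
@#%@@@@@@@@%%#*+++*#%@@@@@@@@@@@@@@@@@@@
@%#@@@@@@@@@@@@%%%%@@@@@@@@@@@@@@@@@@@@@
@@*@@@@@@@@@@@@@@@@@@@@@@@@@@@@@@@@@@@@@
@@*%@@@@@@@@@@@@@@@@@@@@@@@@%%@@@@@@@@@@
@@##@@@@@@@@@@@@@@@@@%%#%@@@@@@@@@@@@@@@
@@@#@@@@@@@@@@%%%%%@@@@@@@@@@@@@@@@@@@@@
```

```bash
python3 -c "
from h import *
print(arm.job_done())"
```

```text
the job is handed in; nothing more can be done
None
```

I handed the job in: the red, yellow, green and blue pucks are each in their own slot (no white puck was present), the gate is shut, and the pan is back on its mat after being knocked off once; seating of the pucks was checked only by camera measurement, and the verdict was not shown.

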